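# Clamp a take-up bobbin with spacer rings

## Robot

A 6-joint arm with a two-finger parallel gripper is mounted at the origin on a cart in front of the work surface, level with it; the furniture and walls round the work are solid. World frame = base frame: x ahead of the robot, y to its left, z up, the work surface at z = 0. Lengths are in m, angles in rad, forces in N, time in s.
With the tool pointing down it reaches from about 0.35 to 0.875 m from the base axis. Payload 4.2 kg.
Tool frame: the origin (TCP) lies on the centre line of the jaws, within the pads' length; the fingertips stand 11 mm ahead of it and the grasp point (between the pads) lies 8 mm behind it (arm.tips_ahead is the distance from the TCP to the fingertips, in m); z points along the fingers, y is the direction in which the jaws open and shut (so a half turn about z gives the same grasp; the last joint's range is limited). The gripper opens to 87 mm and grips with 3 to 60 N. Pads are 19 mm wide; open, the fingers measure 117 mm over their backs; the gripper's body (75 mm by 190 mm) begins 51 mm behind the grasp point.
Start: joints at [-0.843, 0.385, 0.008, 0, -1.194, -0.259], TCP at [0.282, -0.558, 0.209] pointing down, gripper open.
Joint ranges: [-3.14, 3.14], [-1.21, 2.06], [-1.07, 1.41], [-3.16, 2.05], [-2.99, -0.16], [-3.1, 3.1]. Speed limits (rad/s): [2.79, 2.79, 3.14, 3.14, 3.14, 3.14].

## Interface

Orientations are given as a unit quaternion [w, x, y, z].
In Python, from workcell import arm, viewer, finder gives the robot as it stands. The module is installed in compiled form; this text tells all that it offers.
- The arm moves only by the shell command python3 -m jog 'ROWS' [OPENING]. ROWS is text: rows parted by semicolons, each of 6 numbers parted by spaces: the shift along the tool's x, y, z in cm, then the turn, a rotation vector about the tool's x, y, z in rad. In form: tx ty tz rx ry rz; .... A call has 1 to 8 rows; each row shifts and turns the commanded pose from where the row before left it, along the tool's axes as they then stand; what a row does not reach is not made up. A row lasts 1/12 s, in which the tool goes at most 41.7 mm and 7.16 degrees, less where a joint would pass 70% of its speed; a pose out of reach is approached as far as the arm can. A call with a gripper value outside its range is refused whole. OPENING is the opening, from -1 (shut) to 1 (fully open), so that 0 is half open, set as the call begins (- or left out, the last holds). The fingers move at their own pace and stop on an object; the grip force is fixed at half the most. Time passes only in rows, so rows that do not move let the fingers close. It gives the time, the measured TCP pose, the force and the opening at its end, in the units of the state.
- arm.get_state(): the state, without advancing time (a new reading comes with each control period).
- viewer.grab_frame(name): name is "scene" or "top" or "wrist"; returns a dict with "img" (384x512x3 uint8, red, green, blue), "mtx" (3x3 intrinsics, pixels), "origin" and "attitude" of the camera in the world; the wrist camera has in their place "mount" (4x4, takes a point from camera to tool coordinates, whose origin is the TCP and whose axes are the flange's). Camera axes: x right, y down, z forward; pixel columns grow to the right and rows downward; lengths in m; the calibration is good to about 2 mm. A picture is of the moment at which its call begins: read the wrist's pose just before it. There is no depth.
- arm.hand_in(): hands the job in, once; it reports no verdict.
Trained networks look in the newest picture that a camera, given by its name, has taken for a name from the list of things; names that differ only in an ending like _2 or _b are one class to them, and where a whole thing is asked for, a point or a joint stands for the part that bears it (a point fixed in the world has none). Each returns a list of dicts, best first, with "score" (0 to 1); they miss things now and then, are a little off and sometimes report something else, mostly with a low value. They report only what shows in the picture. A call takes as long as a camera call. They do not tell look-alikes from the thing itself.
- finder.recognise(camera, thing): "rect" ([left, top, right, bottom] in pixels, round what is visible of it).
- finder.outline_of(camera, thing): "region" (384x512 bool, what is visible of it) and "rect" ([left, top, right, bottom] in pixels, round what is visible of it).
- finder.spot_point(camera, thing): "pixel" ([column, row] in pixels: a listed point, or the origin of a listed thing).
The state is a dict: "t": time; "joints": joint angles; "qvel": joint speeds; "tau": joint torques, N m; "position": TCP position; "orientation": TCP orientation; "ft_force": force on the tool from outside, world axes, zero at the start; "wrist_torque": the same for the moment, N m; "finger_gap": opening from 0.0 (shut) to 1.0 (fully open).
Only numpy, scipy, OpenCV 4.12 (cv2) and the standard library are available. Lean on these libraries where they do the work, as an engineer would, in place of code of your own. Each camera call takes 0.05 s, during which the arm holds its last target. There are 200 camera calls.

## Task

Put the empty take-up bobbin on the stand's upright spindle, right down on its seat, then stack spacer rings on top of it over the spindle, only as many as it takes for the swing clamp to close on them: with too few the clamp arm runs into its own lower stop before it touches the rings, with too many it cannot swing in over them. Swing the clamp arm fully in over the stack, press it down by its knob firmly onto the top ring, and finish while still gripping the knob and holding the arm down, because it springs up when let go. Do not disturb the other things on the bench.

Things in the scene. Friction and masses are not known exactly. Their poses are not given: they have to be found in the camera images.
- stand: Fixed grey base plate, 90 x 190 x 12 mm, on the bench; place and heading vary. Origin on the bench right under the spindle axis; z up; its +y axis points from the spindle to the clamp column, 100 mm away. The column stands in a 32 mm wide, 40 mm high socket. Keep the gripper's body clear of the column when working at the spindle: jaws that close along the plate's x axis have the most room.
- seat (a point): Centre of the round steel seat at the foot of the spindle, 14 mm above the bench, where the bobbin's underside rests; axes as the stand's. The spindle is 14 mm in diameter and rises 70 mm above the seat, its top 6 mm tapered.
- bobbin: Loose empty white plastic bobbin standing on the bench among the rings, 30 mm high, two flanges 56 mm in diameter and 4 mm thick, core 34 mm, bore 18 mm right through. Origin at the centre of its underside, z up along the bore. About 0.12 kg (varies). Four places (bobbin and three rings) are swapped at random.
- spacer0: Loose plain steel spacer ring lying flat on the bench, one of three alike: 44 mm outside diameter, 18 mm bore, 10 mm thick, 0.08 kg. Origin at the centre of its underside, z up along the bore. One or two of the three are needed, according to how high the clamp is set.
- spacer1: Loose plain steel spacer ring lying flat on the bench, one of three alike: 44 mm outside diameter, 18 mm bore, 10 mm thick, 0.08 kg. Origin at the centre of its underside, z up along the bore. One or two of the three are needed, according to how high the clamp is set.
- spacer2: Loose plain steel spacer ring lying flat on the bench, one of three alike: 44 mm outside diameter, 18 mm bore, 10 mm thick, 0.08 kg. Origin at the centre of its underside, z up along the bore. One or two of the three are needed, according to how high the clamp is set.
- press_arm: Aluminium clamp arm, 10 mm thick, with a C-shaped end. Origin: C centre, on the underside; on the spindle axis when swung in. +y runs to the column 100 mm away, z up. Pushes straight down 18 mm to a rigid stop, spring 2 to 5 N, rises by itself. Starts fully up, underside 47 to 63 mm above the seat. It suits a stack whose top is 3 to 17 mm below the raised underside.
- clamp_knob (a point): Top centre of the black upright cylindrical knob on the arm, 16 mm in diameter and 30 mm tall above the arm's upper face (this point is 40 mm above the arm's underside); 47 mm from the C end's centre along the arm, 53 mm from the column axis. Grip it from above. Sleeve and cap on the column reach 34 mm above the underside.
- swing (a joint): Angle of the clamp arm about the upright column, rad: 0 = fully in over the spindle (a stop), growing counter-clockwise seen from above as it swings out toward the stand's +x side, to a stop at 2.2. Starts between 1.5 and 2.1. Stays where it is left (light friction, about 0.04 N m).
- weight: Bystander, leave alone: slotted steel load weight, 46 mm wide, 28 mm high. Origin at the centre of its underside.
- die_block: Bystander, leave alone: small wooden die block, 32 x 60 x 26 mm. Origin at the centre of its underside.
- stopwatch: Bystander, leave alone: black stopwatch, 70 x 58 x 18 mm. Origin at the centre of its underside.
- tweezers: Bystander, leave alone: steel tweezers, 132 mm long. Origin at the centre of its underside.
- big_weight: Bystander, leave alone: larger slotted steel load weight, 63 mm wide, 36 mm high. Origin at the centre of its underside.
- caliper: Bystander, leave alone: steel caliper, 212 mm long, lying flat. Origin at the centre of its underside.
Not all that is in view belongs to the job. Leave any black or purple look-alike of the bobbin alone.

How it is judged:
By the outcome, as a careful person would: the job done as asked, in the order asked, and still so for the second after the job is handed in, while the arm keeps its last pose, push and grip.
It also fails if it takes over 72 s, if anything falls off the work surface, if the arm or the gripper's body presses on something with over 40 N, if the wrist force passes 120 N, or if a joint passes its speed limit or range.

## Working session

There is one attempt and no reset: what is moved stays moved. The work goes in short steps, Python scripts to look and compute and a shell command to move; the robot and the scene stay as the last step left them, time stands still between calls to the robot, and variables do not carry over. Pictures are saved under pics/ and viewed, about 8 in all and at most 12, crops included, and the job is handed in when it is done.

```bash
mkdir -p pics; python3 - <<'E'
from workcell import arm, viewer, finder
import cv2,numpy as np
print(arm.get_state()['position'],arm.get_state()['orientation'],arm.tips_ahead)
for c in ['top','scene']:
    f=viewer.grab_frame(c); cv2.imwrite(f'pics/{c}0.png',f['img'][:,:,::-1]); print(c,f['mtx'].tolist(),f['origin'],np.array(f['attitude']).tolist())
    for n in ['bobbin','spacer0','seat','press_arm','clamp_knob','stand']:
        print(n,[(np.round(d['pixel']).tolist(),round(d['score'],2)) for d in finder.spot_point(c,n)][:5])
E
```

```text
[ 0.28212902 -0.55698281  0.20835802] [-2.94105310e-04 -2.32187089e-01  9.72670520e-01  1.06218751e-03] 0.011
top [[358.4361037449434, 0.0, 248.69181770589014], [0.0, 358.4361037449434, 194.7114388333818], [0.0, 0.0, 1.0]] [0.49301289 0.06920142 1.33154627] [0.026886207303766313, -0.702691233125252, 0.7101716425775995, -0.03403528792835184]
bobbin [([298.0, 188.0], 0.55), ([298.0, 242.0], 0.5), ([298.0, 159.0], 0.45), ([160.0, 239.0], 0.26)]
spacer0 [([276.0, 244.0], 0.67), ([345.0, 237.0], 0.63), ([314.0, 233.0], 0.39)]
seat [([231.0, 245.0], 0.73)]
press_arm [([200.0, 212.0], 0.8), ([277.0, 211.0], 0.21)]
clamp_knob [([203.0, 221.0], 0.72)]
stand [([231.0, 246.0], 0.75), ([275.0, 242.0], 0.19), ([315.0, 211.0], 0.16)]
scene [[491.7913936346878, 0.0, 253.2441635439799], [0.0, 491.7913936346878, 191.8472259714448], [0.0, 0.0, 1.0]] [-0.24321519  1.01662775  1.26580043] [0.1329119805418671, -0.3282979646030161, 0.856442844482131, -0.3755802257857985]
bobbin [([271.0, 180.0], 0.73), ([314.0, 207.0], 0.49), ([254.0, 166.0], 0.39)]
spacer0 [([340.0, 178.0], 0.46), ([316.0, 186.0], 0.45), ([299.0, 214.0], 0.41)]
seat [([275.0, 234.0], 0.8), ([300.0, 183.0], 0.19)]
press_arm [([228.0, 225.0], 0.63), ([272.0, 240.0], 0.17)]
clamp_knob [([237.0, 224.0], 0.55)]
stand [([300.0, 217.0], 0.57), ([236.0, 221.0], 0.53)]
```

```bash
python3 - <<'E'
import cv2
a=cv2.imread('pics/top0.png')[110:300,130:390]; cv2.imwrite('pics/v1.png',cv2.resize(a,None,fx=3,fy=3,interpolation=cv2.INTER_CUBIC))
a=cv2.imread('pics/scene0.png')[110:300,170:430]; cv2.imwrite('pics/v2.png',cv2.resize(a,None,fx=3,fy=3,interpolation=cv2.INTER_CUBIC))
E
```

```text
(no output)
```

View pics/v1.png

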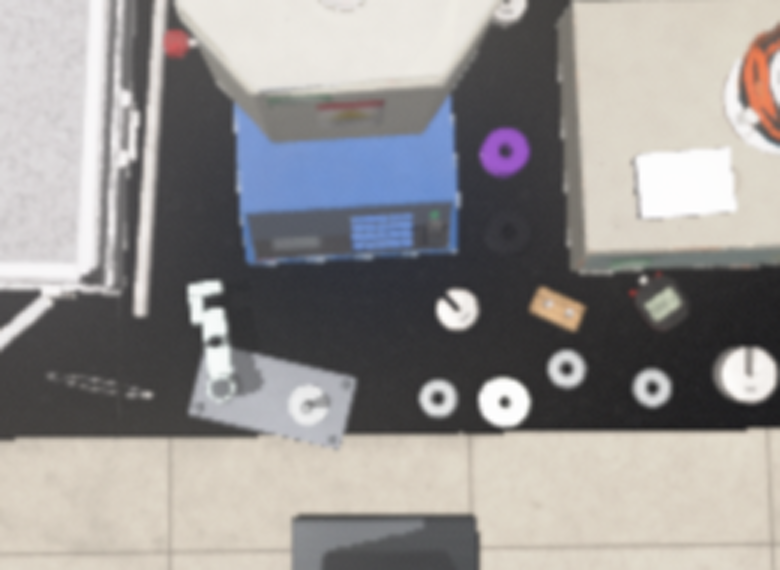

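View pics/v2.png

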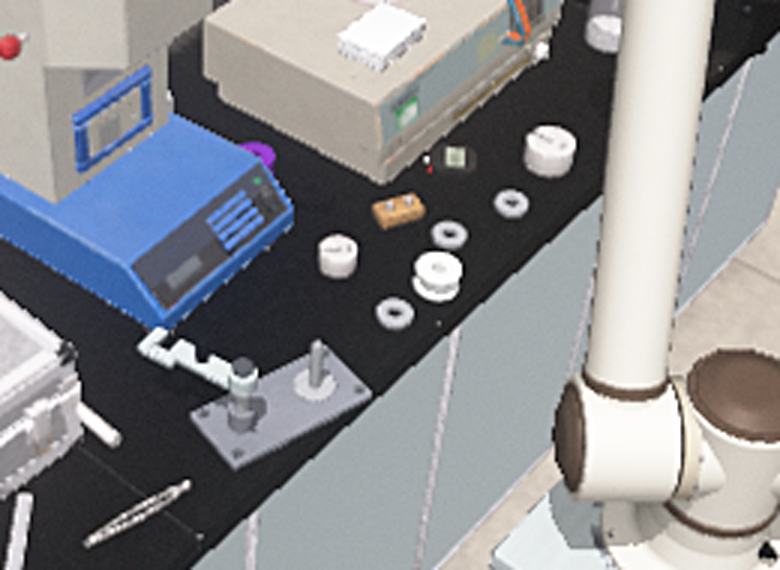

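The top view shows the bobbin at about (298,244), rings at (276,243), (319,233) and (347,239), the spindle at (232,244), the column near (204,239), and the arm swung out toward +x. The black and purple look-alikes are further back. The scene view agrees.

```bash
cat > h.py <<'E'
import numpy as np,cv2
from workcell import arm, viewer, finder
from scipy.spatial.transform import Rotation as R
def rot(q): q=np.array(q); return R.from_quat([q[1],q[2],q[3],q[0]]).as_matrix() if q.size==4 else q
def cam(name):
    s=arm.get_state(); f=viewer.grab_frame(name)
    if name=='wrist':
        M=np.array(f['mount']); Rt=rot(s['orientation'])
        return f['img'],np.array(f['mtx']),np.array(s['position'])+Rt@M[:3,3],Rt@M[:3,:3]
    return f['img'],np.array(f['mtx']),np.array(f['origin']),rot(f['attitude'])
def ray(c,p): d=c[3]@np.linalg.inv(c[1])@[p[0],p[1],1]; return c[2],d/np.linalg.norm(d)
def plane(c,p,z): o,d=ray(c,p); return o+d*(z-o[2])/d[2]
def proj(c,X): v=c[1]@(c[3].T@(np.array(X)-c[2])); return v[:2]/v[2]
def tri(c1,p1,c2,p2):
    o1,d1=ray(c1,p1);o2,d2=ray(c2,p2)
    s=np.linalg.lstsq(np.c_[d1,-d2],o2-o1,rcond=None)[0]
    a=o1+s[0]*d1;b=o2+s[1]*d2; return (a+b)/2,np.linalg.norm(a-b)
def yaw():  # tool y axis direction in world
    r=rot(arm.get_state()['orientation']); return np.degrees(np.arctan2(r[1,1],r[0,1])),r
def to_tool(dw): return 100*rot(arm.get_state()['orientation']).T@np.array(dw)
E
python3 - <<'E'
from h import *
T=cam('top');S=cam('scene')
for n,z in [('bobbin',.03),('spacer0',.01),('weight',.028)]:
  for c,k in ((T,'top'),(S,'scene')):
    for d in finder.outline_of(k,n)[:5]:
        m=d['region']; p=np.argwhere(m).mean(0)[::-1]
        print(n,k,round(d['score'],2),p.round(1),m.sum(),plane(c,p,z).round(4))
print('col top px',plane(T,(204,239),.06), 'seat',plane(T,(232.5,245),.014))
for n in ['seat','clamp_knob','press_arm']:
    a=finder.spot_point('top',n)[0]['pixel'];b=finder.spot_point('scene',n)[0]['pixel'];print(n,a,b,tri(T,a,S,b))
print(yaw())
w=viewer.grab_frame('wrist'); print(np.round(w['mount'],4).tolist(),np.array(w['mtx']).tolist())
E
```

```text
bobbin top 0.74 [297.9 242.5] 176 [ 0.4305 -0.1204  0.03  ]
bobbin top 0.71 [298.6 187. ] 190 [ 0.632  -0.1273  0.03  ]
bobbin top 0.58 [297.1 160.2] 202 [ 0.7311 -0.1243  0.03  ]
bobbin scene 0.63 [274.1 174.6] 151 [ 0.6206 -0.1166  0.03  ]
bobbin scene 0.51 [315.6 201.3] 200 [ 0.4159 -0.1055  0.03  ]
spacer0 top 0.46 [318.6 232.4] 112 [ 0.4653 -0.2003  0.01  ]
spacer0 top 0.44 [346.5 238.5] 101 [ 0.442 -0.302  0.01 ]
spacer0 scene 0.66 [319.5 187.7] 83 [ 0.4597 -0.1936  0.01  ]
spacer0 scene 0.41 [340.4 177.3] 68 [ 0.4351 -0.2977  0.01  ]
col top px [0.44797919 0.21472099 0.06      ] seat [0.42345734 0.11626572 0.014     ]
seat [230.8, 245.7] [274.1, 237.2] (array([0.42147093, 0.12232066, 0.02026514]), np.float64(0.0003258080218017274))Traceback (most recent call last):
  File "<stdin>", line 10, in <module>
IndexError: list index out of range
```

```bash
python3 -m jog '-2.74 2.7 0 0 0 0;-2.74 2.7 0 0 0 0;-2.74 2.7 0 0 0 0;-2.74 2.7 0 0 0 0;-2.74 2.7 0 0 0 0;-2.74 2.7 0 0 0 0;-2.74 2.7 0 0 0 0;-2.74 2.7 0 0 0 0' 1; python3 -m jog '-2.74 2.7 0 0 0 0;-2.74 2.7 0 0 0 0;-2.74 2.7 0 0 0 0;-2.74 2.7 0 0 0 0;0 0 0 0 0 -0.12;0 0 0 0 0 -0.12;0 0 0 0 0 -0.12;0 0 0 0 0 -0.12'; python3 -m jog '0 0 0 0 0 -0.12;0 0 0 0 0 -0.12;0 0 0 0 0 -0.12;0 0 0 0 0 0;0 0 0 0 0 0'
python3 - <<'E'
from h import *
w=viewer.grab_frame('wrist'); print(np.round(w['mount'],4).tolist(),np.array(w['mtx']).tolist())
c=cam('wrist'); cv2.imwrite('pics/v3.png',c[0][:,:,::-1])
s=arm.get_state();print(s['t'],s['position'],s['joints'],yaw()[0])
for n,z in [('bobbin',.03),('spacer0',.01)]:
    for d in finder.outline_of('wrist',n)[:5]:
        m=d['region']; p=np.argwhere(m).mean(0)[::-1]
        print(n,round(d['score'],2),p.round(1),m.sum(),d['rect'],plane(c,p,z).round(4))
E
```

```text
t: 1.97
position: [0.3806, -0.2641, 0.2098]
orientation: [0.0, -0.232, 0.973, -0.0]
ft_force: [1.1, -0.6, 0.4]
finger_gap: 0.994
t: 2.63
position: [0.4295, -0.1194, 0.2096]
orientation: [0.0, -0.46, 0.888, -0.0]
ft_force: [-0.1, 0.2, 0.2]
finger_gap: 1.0
t: 3.05
position: [0.4293, -0.1199, 0.2095]
orientation: [0.0, -0.607, 0.794, -0.0]
ft_force: [0.2, 0.2, -0.5]
finger_gap: 1.002
[[0.0007, -0.9633, -0.2685, 0.0721], [1.0, 0.0007, 0.0001, -0.0002], [0.0001, -0.2685, 0.9633, -0.1748], [0.0, 0.0, 0.0, 1.0]] [[278.75496962387007, 0.0, 256.6019711665535], [0.0, 278.75496962387007, 192.34112607059993], [0.0, 0.0, 1.0]]
3.15 [ 0.42930509 -0.11995499  0.20950025] [ 9.41661526e-02  7.44346531e-02 -4.05805959e-01 -3.58446239e-05
 -1.09046232e+00 -3.58587099e-01] 164.84884672469786
bobbin 0.73 [ 48.5 213.6] 1094 [19.1, 199.3, 74.0, 226.3] [ 0.7152 -0.1388  0.03  ]
bobbin 0.71 [259.1 170.2] 1343 [239.8, 149.8, 278.1, 193.1] [ 0.4256 -0.122   0.03  ]
bobbin 0.69 [112.9 201.8] 1656 [87.8, 180.4, 135.4, 225.8] [ 0.6247 -0.1316  0.03  ]
spacer0 0.97 [270.  220.9] 619 [253.6, 206.7, 286.1, 235.5] [ 0.4304 -0.0427  0.01  ]
spacer0 0.72 [208.1  26.5] 1033 [188.1, 6.8, 224.9, 45.8] [ 0.4401 -0.3028  0.01  ]
spacer0 0.67 [214.8 118.3] 805 [200.1, 101.9, 234.3, 137.6] [ 0.4643 -0.1994  0.01  ]
```

View pics/v3.png

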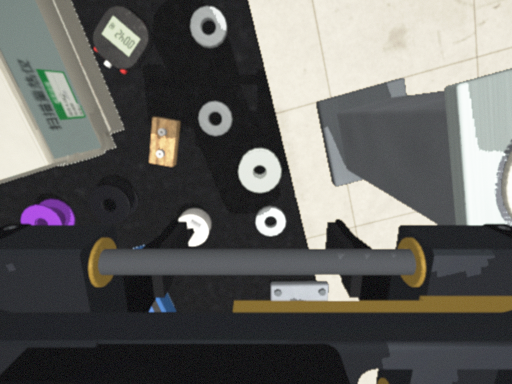

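The wrist view shows the bobbin at (260,171), and rings at (271,221), (215,118) and (208,26). The networks agree with this, so I'll descend on the bobbin.

```bash
python3 -m jog '0.15 0.15 3 0 0 0;0 0 3.5 0 0 0;0 0 3.5 0 0 0;0 0 3.5 0 0 0;0 0 3 0 0 0;0 0 2 0 0 0;0 0 0.7 0 0 0;0 0 0 0 0 0'; python3 -m jog '0 0 0 0 0 0;0 0 0 0 0 0;0 0 0 0 0 0;0 0 0 0 0 0;0 0 0 0 0 0;0 0 0 0 0 0;0 0 0 0 0 0' -1;  python3 -m jog '0 0 -2 0 0 0;0 0 -3.5 0 0 0;0 0 -4 0 0 0;0 0 -4 0 0 0;-3 0 0 0 0 0;-3.5 0 0 0 0 0;0 0 0 0 0 0;0 0 0 0 0 0'
python3 - <<'E'
from h import *
c=cam('wrist'); cv2.imwrite('pics/v4.png',c[0][:,:,::-1])
t=cam('top');s=cam('scene')
for k in ('top','scene','wrist'):
  for n in ['seat','clamp_knob','press_arm']:
    print(k,n,[(np.round(d['pixel'],1).tolist(),round(d['score'],2)) for d in finder.spot_point(k,n)[:2]])
print(yaw()[0])
E
```

```text
t: 3.92
position: [0.4265, -0.1211, 0.016]
orientation: [-0.002, -0.608, 0.794, 0.001]
ft_force: [-1.0, 0.2, -0.0]
finger_gap: 0.998
t: 4.5
position: [0.4277, -0.121, 0.0178]
orientation: [0.0, -0.609, 0.793, -0.0]
ft_force: [-0.4, -0.3, -0.7]
finger_gap: 0.554
t: 5.17
position: [0.4445, -0.057, 0.1527]
orientation: [0.0, -0.61, 0.793, -0.0]
ft_force: [-0.1, -0.7, -0.5]
finger_gap: 0.016
top seat [([230.6, 242.8], 0.84), ([200.4, 212.3], 0.61)]
top clamp_knob [([197.7, 221.9], 0.5)]
top press_arm [([202.3, 213.2], 0.82)]
scene seat [([273.3, 236.1], 0.65)]
scene clamp_knob [([217.5, 281.5], 0.68), ([236.9, 221.6], 0.57)]
scene press_arm [([226.5, 226.0], 0.83)]
wrist seat []
wrist clamp_knob []
wrist press_arm []
164.95875396967315
```

View pics/v4.png

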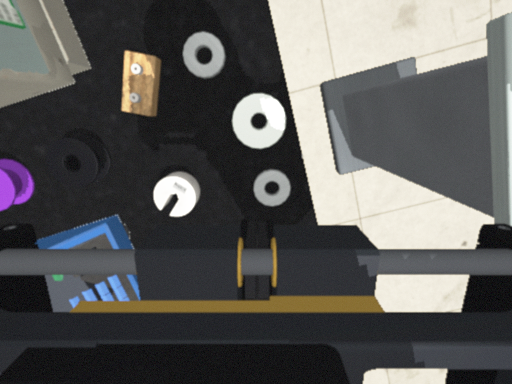

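The grasp missed: the fingers are shut and empty. The bobbin still stands at (259,120). I'll measure where it is now.

```bash
python3 - <<'E'
from h import *
c=cam('wrist'); s=arm.get_state()
print(s['position'],plane(c,(259,120.5),.03),plane(c,(271,188),.01))
print([ (d['rect'],round(d['score'],2)) for d in finder.recognise('wrist','bobbin')])
print('proj of point between tips',proj(c,s['position']+np.array([0,0,-.011])))
t=cam('top')
for d in finder.outline_of('top','bobbin')[:3]:
    p=np.argwhere(d['region']).mean(0)[::-1]; print(d['score'],p,plane(t,p,.03))
cv2.imwrite('pics/v5.png',cv2.resize(t[0][200:280,250:360,::-1],None,fx=6,fy=6))
E
```

```text
[ 0.44430713 -0.0583758   0.15243409] [ 0.42488913 -0.12186395  0.03      ] [ 0.43092957 -0.04345362  0.01      ]
[([45.4, 133.9, 111.4, 190.5], 0.95), ([233.1, 93.6, 284.3, 149.0], 0.74), ([0.0, 159.6, 33.7, 214.1], 0.67)]
proj of point between tips [256.82033758 219.92489941]
0.75 [297.57608696 159.83695652] [ 0.73239894 -0.12593617  0.03      ]
0.68 [298.46938776 186.91326531] [ 0.63216375 -0.12692528  0.03      ]
```

View pics/v5.png

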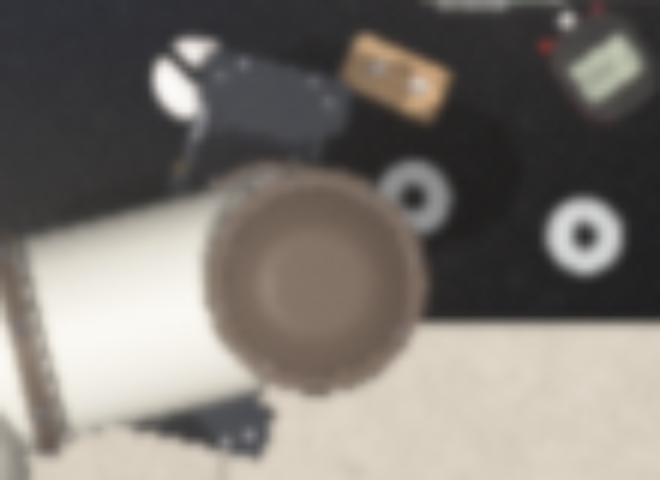

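The bobbin is unmoved; the fingers had not finished closing when I lifted. I'll retry with a longer close.

```bash
python3 -m jog '3.3 0.1 0 0 0 0;3.28 0.08 0 0 0 0;0 0 0 0 0 0;0 0 0 0 0 0;0 0 0 0 0 0;0 0 0 0 0 0;0 0 0 0 0 0;0 0 0 0 0 0' 1;  python3 -m jog '0 0 3.5 0 0 0;0 0 3.5 0 0 0;0 0 3 0 0 0;0 0 2 0 0 0;0 0 1.0 0 0 0;0 0 0.4 0 0 0;0 0 0 0 0 0'; python3 -m jog '0 0 0 0 0 0;0 0 0 0 0 0;0 0 0 0 0 0;0 0 0 0 0 0;0 0 0 0 0 0;0 0 0 0 0 0;0 0 0 0 0 0;0 0 0 0 0 0' -1;  python3 -m jog '0 0 0 0 0 0;0 0 0 0 0 0;0 0 0 0 0 0;0 0 0 0 0 0'
```

```text
t: 6.63
position: [0.4259, -0.1207, 0.1525]
orientation: [0.0, -0.609, 0.793, -0.0]
ft_force: [-0.5, -0.5, -0.0]
finger_gap: 0.528
t: 7.22
position: [0.4252, -0.121, 0.0177]
orientation: [-0.001, -0.609, 0.793, 0.001]
ft_force: [0.0, -1.0, -0.2]
finger_gap: 0.982
t: 7.88
position: [0.4256, -0.1213, 0.0186]
orientation: [0.0, -0.609, 0.793, -0.0]
ft_force: [0.3, -0.6, -0.5]
finger_gap: 0.477
t: 8.22
position: [0.4255, -0.1213, 0.0184]
orientation: [-0.0, -0.609, 0.793, 0.0]
ft_force: [0.0, 1.1, -0.2]
finger_gap: 0.173
```

```bash
python3 - <<'E'
from h import *
c=cam('wrist'); cv2.imwrite('pics/v6.png',c[0][:,:,::-1])
print(arm.get_state()['finger_gap'],arm.get_state()['position'])
E
```

```text
0.1299667795451742 [ 0.42551396 -0.12130538  0.01839507]
```

View pics/v6.png

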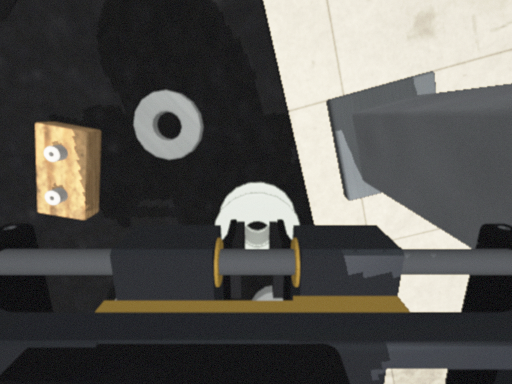

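```bash
python3 - <<'E'
from h import *
c=cam('wrist'); s=arm.get_state()
cv2.imwrite('pics/v7.png',cv2.resize(c[0][160:310,170:350,::-1],None,fx=4,fy=4,interpolation=cv2.INTER_CUBIC))
print(s['finger_gap'],s['ft_force'])
M=np.array(viewer.grab_frame('wrist')['mount']);K=c[1]
# reconstruct earlier rays
from scipy.spatial.transform import Rotation as R
def cc(p,q): Rt=rot(q);return (None,K,np.array(p)+Rt@M[:3,3],Rt@M[:3,:3])
a=cc([.4293,-.11995,.2095],[0,-.607,.794,0]);b=cc([.44431,-.05838,.15243],[0,-.61,.793,0])
d=cc([.4255,-.1213,.0184],[0,-.609,.793,0])
print('bobbin bore',tri(a,(259.5,171),b,(259,120.5)),tri(a,(259.5,171),d,(257,225)),plane(d,(257,225),.03))
print('ring0',tri(a,(270,221),b,(271,188)),'ring1',tri(a,(215,118.5),d,(167.5,125)))
print(proj(d,[.4255,-.1213,.0074]),proj(d,[.4255,-.1213,.03]))
E
```

```text
0.08115385845430938 [-0.81623248  0.02701222 -0.32372905]
bobbin bore (array([ 0.42511792, -0.12195716,  0.03546273]), np.float64(2.852638641680122e-05)) (array([ 0.42662162, -0.11580116,  0.00342192]), np.float64(0.00038364856946365245)) [ 0.4240429  -0.12637977  0.03      ]
ring0 (array([ 0.43054438, -0.04459747,  0.01478261]), np.float64(0.0006177921645894345)) ring1 (array([ 0.46408253, -0.19930491,  0.00912897]), np.float64(0.0004739158703830726))
[256.81401362 219.80760253] [256.83793489 232.77129852]
```

View pics/v7.png

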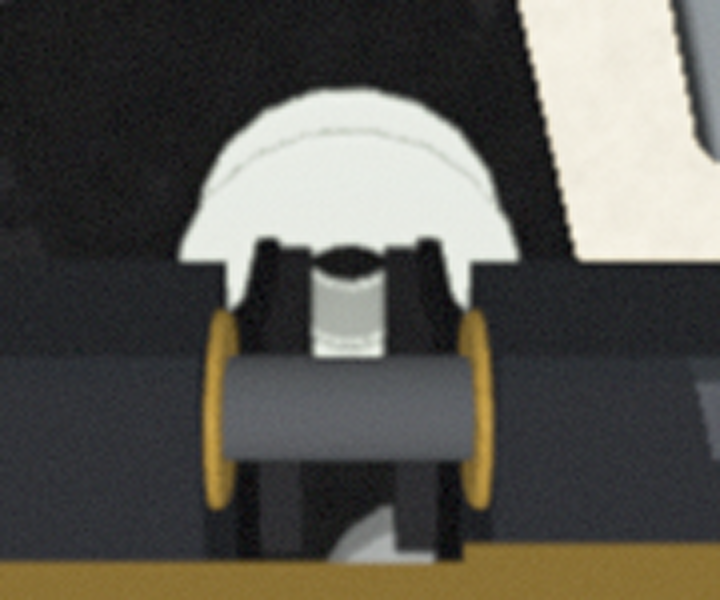

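The picture shows the closed fingers lying over the flange: bore at about (257,232), fingertips near row 220. No force was measured, so the tips may sit higher than stated. I'll open and feel downward gently.

```bash
python3 -m jog '0 0 0 0 0 0;0 0 0 0 0 0;0 0 0 0 0 0;0 0 0 0 0 0;0 0 0 0 0 0;0 0 0 0 0 0;0 0 0 0 0 0;0 0 0 0 0 0' 1; python3 -m jog '0 0 0 0 0 0;0 0 0 0 0 0;0 0 0 0 0 0;0 0 0 0 0 0;0 0 0.2 0 0 0;0 0 0.2 0 0 0;0 0 0.1 0 0 0;0 0 0 0 0 0'; python3 -m jog '0 0 0.1 0 0 0;0 0 0.1 0 0 0;0 0 0 0 0 0'; python3 - <<'E'
from h import *
c=cam('wrist'); s=arm.get_state()
print(s['t'],s['position'],s['ft_force'],s['finger_gap'])
cv2.imwrite('pics/v8.png',c[0][:,:,::-1])
E
```

```text
t: 9.03
position: [0.4256, -0.1213, 0.0185]
orientation: [0.0, -0.609, 0.793, -0.0]
ft_force: [0.2, 0.5, -0.3]
finger_gap: 0.572
t: 9.7
position: [0.4253, -0.1213, 0.0131]
orientation: [-0.0, -0.609, 0.793, 0.0]
ft_force: [0.3, 0.8, -1.4]
finger_gap: 0.992
t: 9.95
position: [0.4255, -0.1213, 0.0113]
orientation: [-0.0, -0.609, 0.793, 0.0]
ft_force: [-0.5, 0.1, -0.2]
finger_gap: 1.0
10.0 [ 0.42549657 -0.12131697  0.01134869] [-0.30302341 -0.46324299 -0.31966855] 0.9981729901860815
```

View pics/v8.png

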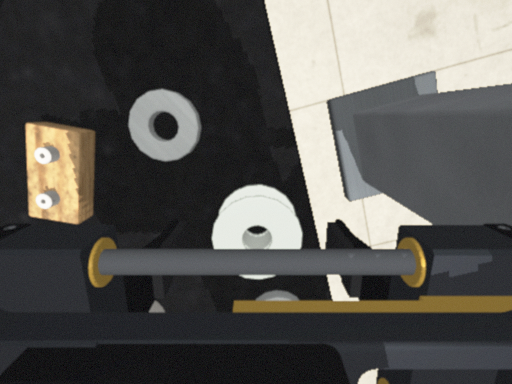

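The bobbin at (257,235) is centred between the open fingers, whose tips are at columns 175 and 335. There is no contact yet, so I'll keep feeling down.

```bash
for i in 1; do python3 -m jog '0 0 0.15 0 0 0;0 0 0 0 0 0'|grep -E 'pos|ft'; python3 -m jog '0 0 0.15 0 0 0;0 0 0 0 0 0'|grep -E 'pos|ft'; done
```

```text
position: [0.4254, -0.1213, 0.0098]
ft_force: [-0.3, -0.2, 0.3]
position: [0.4254, -0.1213, 0.0082]
ft_force: [0.4, -0.7, -0.2]
```

```bash
python3 -m jog '0 0 0.2 0 0 0;0 0 0 0 0 0'|grep -E 'pos|ft'; python3 -m jog '0 0 0.2 0 0 0;0 0 0 0 0 0'|grep -E 'pos|ft'
```

```text
position: [0.4253, -0.1213, 0.0062]
ft_force: [0.0, -1.1, -0.2]
position: [0.4253, -0.1213, 0.0041]
ft_force: [-0.4, 1.1, -0.3]
```

```bash
python3 -m jog '0 0 0.2 0 0 0;0 0 0 0 0 0'|grep -E 'pos|ft'; python3 -m jog '0 0 0.2 0 0 0;0 0 0 0 0 0'|grep -E 'pos|ft'
```

```text
position: [0.4254, -0.1213, 0.0022]
ft_force: [0.5, -0.2, -0.4]
position: [0.4254, -0.1213, 0.0002]
ft_force: [-0.3, -0.5, -0.2]
```

```bash
python3 -m jog '0 0 0 0 0 0;0 0 0 0 0 0;0 0 0 0 0 0;0 0 0 0 0 0;0 0 0 0 0 0;0 0 0 0 0 0;0 0 0 0 0 0;0 0 0 0 0 0' -1; python3 -m jog '0 0 0 0 0 0;0 0 0 0 0 0'
```

```text
t: 11.67
position: [0.4256, -0.1213, 0.0005]
orientation: [0.0, -0.609, 0.793, -0.0]
ft_force: [-0.1, 0.4, 0.9]
finger_gap: 0.634
t: 11.83
position: [0.4256, -0.1213, 0.0005]
orientation: [0.0, -0.609, 0.793, -0.0]
ft_force: [-0.7, 0.2, 1.0]
finger_gap: 0.636
```

It's gripped (gap 0.634 × 87 = 55 mm, the flange). The real fingertips therefore stand about 15 mm behind the reported TCP rather than 11 mm ahead, which the images support, and I'll use that from here. Now I'll lift and carry the bobbin past the spindle for a close look.

```bash
python3 -m jog '0 0 -1 0 0 0;0 0 -3 0 0 0;0 0 -4 0 0 0;0 0 -4 0 0 0;0 0 -4 0 0 0;0 0 -4 0 0 0;0 0 0 0 0 0;0 0 0 0 0 0'; python3 -m jog '-3.5 0.98 0 0 0 0;-3.5 0.98 0 0 0 0;-3.5 0.98 0 0 0 0;-3.5 0.98 0 0 0 0;-3.5 0.98 0 0 0 0;-3.5 0.98 0 0 0 0;-3.5 0.98 0 0 0 0;-3.5 0.98 0 0 0 0';python3 -m jog '0 0 0 0 0 0;0 0 0 0 0 0'
python3 - <<'E'
from h import *
c=cam('wrist'); s=arm.get_state(); cv2.imwrite('pics/v9.png',c[0][:,:,::-1])
print(s['t'],s['position'],s['finger_gap'],yaw()[0])
for n in ['seat','stand','press_arm','clamp_knob']:
    print(n,[(np.round(d['pixel'],1).tolist(),round(d['score'],2)) for d in finder.spot_point('wrist',n)[:2]])
for z in (.014,.084): print(z,proj(c,[.4225,.12,z]))
E
```

```text
t: 12.5
position: [0.4266, -0.1211, 0.2024]
orientation: [0.003, -0.609, 0.793, -0.001]
ft_force: [-1.0, 1.0, -2.0]
finger_gap: 0.639
t: 13.17
position: [0.4205, 0.1704, 0.1982]
orientation: [-0.002, -0.609, 0.793, 0.0]
ft_force: [0.2, -0.3, -1.5]
finger_gap: 0.631
t: 13.33
position: [0.4209, 0.1703, 0.198]
orientation: [-0.003, -0.61, 0.793, 0.0]
ft_force: [0.2, -0.9, -1.3]
finger_gap: 0.637
13.3833 [0.42092535 0.1691411  0.19820851] 0.63283711785934 165.05156953285604
seat [([245.3, 133.0], 0.86)]
stand [([245.6, 135.3], 0.68)]
press_arm [([164.1, 254.8], 0.61)]
clamp_knob []
0.014 [244.85215008 134.86216948]
0.084 [242.30655412 139.36670992]
```

View pics/v9.png

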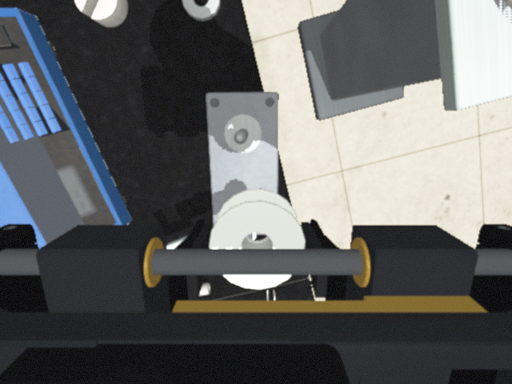

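```bash
python3 - <<'E'
from h import *
g=cv2.imread('pics/v9.png'); a=cv2.resize(g[85:185,195:295],None,fx=6,fy=6,interpolation=cv2.INTER_CUBIC); cv2.imwrite('pics/v10.png',a)
E
```

```text
(no output)
```

View pics/v10.png

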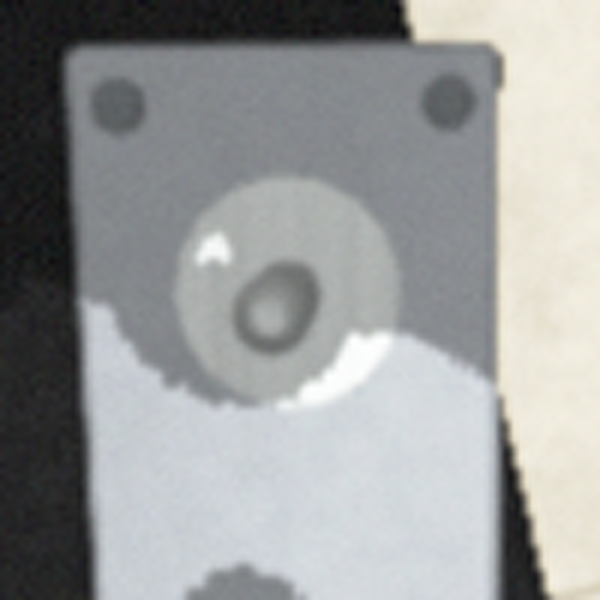

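The seat circle is centred at pixel (243.0,133.7) and the spindle tip at about (239.7,137.3).

```bash
python3 - <<'E'
from h import *
s=arm.get_state(); f=viewer.grab_frame('wrist'); M=np.array(f['mount']);K=np.array(f['mtx']);Rt=rot(s['orientation']);p=np.array(s['position'])
c=(None,K,p+Rt@M[:3,3],Rt@M[:3,:3])
a=plane(c,(243,133.7),.014);b=plane(c,(239.7,137.3),.084);print(p,a,b)
m1=plane(c,(195+281/6,85+65/6),.012);m2=plane(c,(195+296/6,85+600/6),.012); print('plate axis',m1,m2,np.degrees(np.arctan2(*(m2-m1)[1::-1])))
print('tool delta cm to avg:',to_tool(np.r_[((a+b)/2)[:2]-p[:2],0]), 'bobbin in hand', proj(c,p+[0,0,.0295]))
E
```

```text
[0.42197838 0.1681258  0.19982386] [0.42586927 0.11630652 0.014     ] [0.42580435 0.11548347 0.084     ]
plate axis [0.41490977 0.07201202 0.012     ] [0.44265022 0.18175729 0.012     ] 75.81441106802716
tool delta cm to avg: [ 4.94176061e+00 -1.73448735e+00  2.05115031e-03] bobbin in hand [256.91093002 245.49248143]
```

```bash
python3 -m jog '2.5 -0.85 0 0 0 0;2.4 -0.8 0 0 0 0;0 0 2 0 0 0;0 0 3 0 0 0;0 0 3 0 0 0;0 0 2 0 0 0;0 0 0 0 0 0;0 0 0 0 0 0'; python3 -m jog '0 0 0 0 0 0;0 0 0 0 0 0'; python3 - <<'E'
from h import *
c=cam('wrist'); s=arm.get_state(); cv2.imwrite('pics/w11.png',c[0][:,:,::-1])
S=cam('scene');cv2.imwrite('pics/s11.png',S[0][:,:,::-1])
p=s['position'];print(p,to_tool(np.array([.4253,.1163,p[2]])-p))
E
```

```text
t: 14.3
position: [0.4255, 0.1169, 0.1003]
orientation: [-0.001, -0.608, 0.794, -0.0]
ft_force: [-0.0, 1.4, -0.8]
finger_gap: 0.632
t: 14.47
position: [0.4269, 0.1184, 0.1022]
orientation: [0.002, -0.609, 0.793, -0.0]
ft_force: [0.0, 0.9, -0.6]
finger_gap: 0.634
[0.42670281 0.11844475 0.10204384] [ 0.24348496  0.07995359 -0.0007859 ]
```

```bash
python3 -m jog '0.15 0.05 0 0 0 0;0 0 0.8 0 0 0;0 0 0.5 0 0 0;0 0 0 0 0 0'; python3 -m jog '0 0 0.3 0 0 0;0 0 0.3 0 0 0;0 0 0.2 0 0 0;0 0 0 0 0 0'
```

```text
t: 14.9
position: [0.4237, 0.1159, 0.0862]
orientation: [-0.001, -0.609, 0.794, 0.0]
ft_force: [-0.1, -0.5, -1.9]
finger_gap: 0.638
t: 15.23
position: [0.4244, 0.1164, 0.0789]
orientation: [-0.001, -0.609, 0.793, 0.0]
ft_force: [-0.4, 0.2, -2.2]
finger_gap: 0.638
```

```bash
python3 -m jog '0 0 0.3 0 0 0;0 0 0.3 0 0 0;0 0 0 0 0 0'; python3 - <<'E'
from h import *
s=arm.get_state();print(s['ft_force'],s['wrist_torque'],s['position'])
E
```

```text
t: 15.48
position: [0.4243, 0.1163, 0.0729]
orientation: [-0.001, -0.609, 0.793, 0.0]
ft_force: [-0.8, -0.3, -1.3]
finger_gap: 0.64
[-0.83708818 -0.27945448 -1.31632015] [-0.0061097   0.1214586  -0.06186949] [0.42433494 0.11629522 0.07286291]
```

No contact with the bobbin's underside at 0.073, below the spindle top (0.084), so the spindle is in the bore. Continuing down.

```bash
python3 -m jog '0 0 1 0 0 0;0 0 1 0 0 0;0 0 1 0 0 0;0 0 0 0 0 0'; python3 -m jog '0 0 0.8 0 0 0;0 0 0.7 0 0 0;0 0 0.5 0 0 0;0 0 0 0 0 0;0 0 0 0 0 0'
```

```text
t: 15.82
position: [0.4235, 0.1157, 0.042]
orientation: [-0.002, -0.608, 0.794, 0.0]
ft_force: [-0.2, -0.0, -1.2]
finger_gap: 0.637
t: 16.23
position: [0.4246, 0.1164, 0.0232]
orientation: [-0.0, -0.609, 0.793, -0.0]
ft_force: [-0.1, -0.3, -1.3]
finger_gap: 0.635
```

```bash
python3 -m jog '0 0 0.4 0 0 0;0 0 0.3 0 0 0;0 0 0 0 0 0'; python3 -m jog '0 0 0.15 0 0 0;0 0 0 0 0 0;0 0 0 0 0 0'; python3 -m jog '0 0 0.15 0 0 0;0 0 0 0 0 0;0 0 0 0 0 0'
```

```text
t: 16.48
position: [0.4244, 0.1163, 0.016]
orientation: [-0.0, -0.609, 0.793, 0.0]
ft_force: [0.1, 0.1, -1.8]
finger_gap: 0.634
t: 16.73
position: [0.4248, 0.1165, 0.015]
orientation: [0.0, -0.609, 0.793, -0.0]
ft_force: [-0.1, -1.3, -1.2]
finger_gap: 0.635
t: 16.98
position: [0.425, 0.1167, 0.0144]
orientation: [0.0, -0.609, 0.793, -0.0]
ft_force: [-1.4, -0.0, 9.0]
finger_gap: 0.636
```

Contact at 0.0144 (expected 0.0145), so the bobbin is seated. I'll release it and go to the nearest ring.

```bash
python3 -m jog '0 0 -0.1 0 0 0;0 0 0 0 0 0;0 0 0 0 0 0;0 0 0 0 0 0;0 0 0 0 0 0;0 0 0 0 0 0' 1; python3 -m jog '0 0 -1 0 0 0;0 0 -3 0 0 0;0 0 -4 0 0 0;0 0 -4 0 0 0;0 0 -3 0 0 0;3 -1 0 0 0 0;3.5 -1.2 0 0 0 0;3.5 -1.2 0 0 0 0'; python3 -m jog '2.5 -0.8 0 0 0 0;0 0 0 0 0 0;0 0 0 0 0 0'
python3 - <<'E'
from h import *
c=cam('wrist'); s=arm.get_state();print(s['position'])
for d in finder.outline_of('wrist','spacer0')[:5]:
    r=d['rect'];p=np.argwhere(d['region']).mean(0)[::-1]
    print(round(d['score'],2),p.round(1),plane(c,p,.01).round(4),plane(c,((r[0]+r[2])/2,(r[1]+r[3])/2),.01).round(4))
T=cam('top');S=cam('scene')
cv2.imwrite('pics/T12.png',T[0][:,:,::-1]);cv2.imwrite('pics/S12.png',S[0][:,:,::-1])
for k in ('top','scene'):
  for n in ['bobbin','seat','clamp_knob','press_arm']:
    print(k,n,[(np.round(d['pixel'],1).tolist(),round(d['score'],2)) for d in finder.spot_point(k,n)[:3]])
E
```

```text
t: 17.48
position: [0.4247, 0.1165, 0.0144]
orientation: [-0.0, -0.609, 0.793, -0.0]
ft_force: [0.2, -0.2, -0.5]
finger_gap: 0.966
t: 18.15
position: [0.4317, 0.0106, 0.1653]
orientation: [0.001, -0.61, 0.793, -0.0]
ft_force: [0.4, 0.5, -0.3]
finger_gap: 1.0
t: 18.4
position: [0.4326, -0.0162, 0.1643]
orientation: [-0.0, -0.607, 0.794, 0.0]
ft_force: [-0.3, 0.7, -0.6]
finger_gap: 0.999
[ 0.43281606 -0.01540469  0.1643317 ]
0.9 [182.4  20.7] [ 0.4641 -0.1975  0.01  ] [ 0.4619 -0.1947  0.01  ]
0.67 [252.8 155.6] [ 0.4304 -0.042   0.01  ] [ 0.4283 -0.0409  0.01  ]
top bobbin [([297.9, 185.6], 0.76), ([231.5, 242.2], 0.56), ([297.9, 161.0], 0.53)]
top seat [([232.5, 241.8], 0.93)]
top clamp_knob [([200.3, 223.5], 0.71)]
top press_arm [([201.7, 209.8], 0.8), ([345.9, 233.5], 0.43)]
scene bobbin [([272.7, 180.4], 0.58), ([276.8, 237.4], 0.47), ([254.8, 166.1], 0.43)]
scene seat [([273.9, 234.5], 0.97), ([300.3, 215.1], 0.44)]
scene clamp_knob [([237.7, 224.5], 0.79)]
scene press_arm [([228.6, 225.0], 0.52)]
```

```bash
python3 -m jog '2.7 -0.5 0 0 0 0;0 0 3.5 0 0 0;0 0 4 0 0 0;0 0 4 0 0 0;0 0 3 0 0 0;0 0 1.5 0 0 0;0 0 0 0 0 0'; python3 -m jog '0 0 0.4 0 0 0;0 0 0.3 0 0 0;0 0 0.2 0 0 0;0 0 0 0 0 0'; python3 -m jog '0 0 0.2 0 0 0;0 0 0 0 0 0'; python3 - <<'E'
from h import *
T=cam('top');S=cam('scene');s=arm.get_state();print(s['position'],s['ft_force'])
for a,b in [((200.3,223.5),(237.7,224.5)),((203,221),(237,223))]: print(tri(T,a,S,b))
# predict knob px for model: swing th, underside height h above seat
o=np.array([.4252,.1163,0]);X=np.array([.969,-.245,0]);Y=np.array([.245,.969,0]);col=o+.1*Y
for h in (.047,.055,.063):
  for th in (1.5,1.8,2.1):
    k=col+.053*(np.sin(th)*X-np.cos(th)*Y)+[0,0,.014+h+.04]; e=col+.1*(np.sin(th)*X-np.cos(th)*Y)+[0,0,.014+h]
    print(h,th,'knob',proj(T,k).round(1),proj(S,k).round(1),'C',proj(T,e).round(1),proj(S,e).round(1),'col',proj(S,col+[0,0,.014+h+.034]).round(1))
a=cv2.resize(cv2.imread('pics/S12.png')[195:275,200:300],None,fx=6,fy=6,interpolation=cv2.INTER_CUBIC);cv2.imwrite('pics/v11.png',a)
E
```

```text
t: 19.58
position: [0.428, -0.0432, 0.0014]
orientation: [-0.004, -0.608, 0.794, 0.002]
ft_force: [0.1, 0.4, -0.2]
finger_gap: 0.998
t: 19.92
position: [0.4314, -0.0422, -0.0038]
orientation: [0.001, -0.609, 0.793, -0.0]
ft_force: [-0.5, -0.4, 0.2]
finger_gap: 1.0
t: 20.08
position: [0.4311, -0.0423, -0.0061]
orientation: [0.001, -0.609, 0.793, -0.0]
ft_force: [-0.5, 0.9, -0.9]
finger_gap: 1.001
[ 0.43096773 -0.04240412 -0.0061876 ] [ 1.20318875 -0.18979637  0.18178883]
(array([0.50051786, 0.22097356, 0.10393065]), np.float64(0.004195359621472301))
(array([0.50973295, 0.21304573, 0.09802002]), np.float64(0.0023468003164527616))
0.047 1.5 knob [207.9 224.1] [242.3 221.1] C [213.2 211.4] [235.4 220.4] col [250.4 232.9]
0.047 1.8 knob [203.4 223.3] [238.4 223.3] C [204.9 210.1] [228.3 224.4] col [250.4 232.9]
0.047 2.1 knob [198.8 224. ] [235.6 226.2] C [196.5 211.3] [223.  229.8] col [250.4 232.9]
0.055 1.5 knob [207.7 224. ] [242.3 219.4] C [213.  211.3] [235.4 218.8] col [250.4 231.2]
0.055 1.8 knob [203.1 223.3] [238.4 221.6] C [204.7 210. ] [228.3 222.8] col [250.4 231.2]
0.055 2.1 knob [198.5 224. ] [235.6 224.5] C [196.2 211.2] [222.9 228.2] col [250.4 231.2]
0.063 1.5 knob [207.4 224. ] [242.3 217.7] C [212.8 211.2] [235.4 217.2] col [250.4 229.5]
0.063 1.8 knob [202.8 223.3] [238.4 219.9] C [204.4 209.9] [228.2 221.1] col [250.4 229.5]
0.063 2.1 knob [198.1 224. ] [235.5 222.8] C [195.9 211.1] [222.9 226.5] col [250.4 229.5]
```

View pics/v11.png

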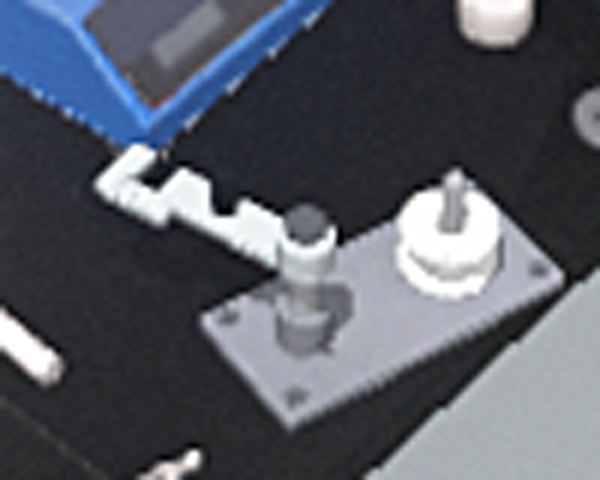

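The crop shows the bobbin seated on the spindle, with the spindle tip at (275.8,223.7) and the clamp cap centre at about (251,232). That suggests a low clamp setting. I'll check the calibration against the spindle tip while feeling down at the ring.

```bash
python3 -m jog '0 0 0.2 0 0 0;0 0 0.2 0 0 0;0 0 0 0 0 0;0 0 0 0 0 0'; python3 -m jog '0 0 0.15 0 0 0;0 0 0 0 0 0;0 0 0 0 0 0';  python3 - <<'E'
from h import *
S=cam('scene');T=cam('top')
o=np.array([.4252,.1163,0]);X=np.array([.969,-.245,0]);Y=np.array([.245,.969,0])
for n,q in [('tip',o+[0,0,.084]),('bobtop',o+[0,0,.044]),('corner right',o+[0,0,.012]-.045*X-.045*Y),('corner low?',o+.145*Y-.045*X+[0,0,.012]),('cornerfar',o-.045*Y+.045*X+[0,0,.012]),('coltop',o+.1*Y+[0,0,.1]),('socket',o+.1*Y+[0,0,.052])]: print(n,proj(S,q).round(1),((proj(S,q)-[200,195])*6).round())
m=None
for d in finder.outline_of('scene','press_arm')[:1]: print(d['rect'],d['score'])
for d in finder.outline_of('scene','clamp_knob')[:2]: print('k',d['rect'],d['score'])
E
```

```text
t: 20.52
position: [0.4306, -0.0425, -0.0107]
orientation: [-0.0, -0.609, 0.793, 0.0]
ft_force: [-0.2, -0.0, -1.0]
finger_gap: 1.0
t: 20.77
position: [0.4307, -0.0425, -0.0121]
orientation: [-0.0, -0.609, 0.793, 0.0]
ft_force: [-0.3, -0.1, 0.1]
finger_gap: 1.001
tip [275.4 222.7] [452. 166.]
bobtop [274.8 230.9] [449. 216.]
corner right [292.9 240.1] [557. 271.]
corner low? [246.2 264.6] [277. 418.]
cornerfar [277.1 223.9] [463. 174.]
coltop [250.4 231.8] [302. 221.]
socket [250.2 241.8] [301. 281.]
[220.3, 221.4, 256.6, 239.5] 0.8
k [218.6, 219.8, 255.5, 241.8] 0.55
```

```bash
python3 -m jog '0 0 0.1 0 0 0;0 0 0 0 0 0;0 0 0 0 0 0;0 0 0 0 0 0;0 0 0 0 0 0;0 0 0 0 0 0;0 0 0 0 0 0;0 0 0 0 0 0' -1; python3 -m jog '0 0 0 0 0 0;0 0 0 0 0 0;0 0 0 0 0 0'
```

```text
t: 21.63
position: [0.4309, -0.0424, -0.0127]
orientation: [0.0, -0.609, 0.793, -0.0]
ft_force: [-0.6, 0.1, 6.1]
finger_gap: 0.491
t: 21.88
position: [0.4309, -0.0424, -0.0127]
orientation: [0.0, -0.609, 0.793, -0.0]
ft_force: [-1.7, 1.0, 6.7]
finger_gap: 0.49
```

The ring is gripped (43 mm), with the tips at bench level, so the real tip height is TCP + 12.5 mm. Next I'll carry it over the spindle.

```bash
python3 -m jog '0 0 -1 0 0 0;0 0 -3 0 0 0;0 0 -4 0 0 0;0 0 -4 0 0 0;0 0 -1.5 0 0 0;-3.8 1.17 0 0 0 0;-3.8 1.17 0 0 0 0;-3.8 1.17 0 0 0 0'; python3 -m jog '-3.8 1.16 0 0 0 0;0 0 0 0 0 0;0 0 0 0 0 0;0 0 0 0 0 0'; python3 - <<'E'
from h import *
s=arm.get_state();p=s['position'];print(p,s['finger_gap'],to_tool(np.array([.4248,.1165,p[2]])-p))
E
```

```text
t: 22.55
position: [0.426, 0.0775, 0.1223]
orientation: [0.001, -0.607, 0.794, 0.0]
ft_force: [1.3, 0.1, -1.0]
finger_gap: 0.492
t: 22.88
position: [0.4243, 0.1163, 0.1214]
orientation: [-0.001, -0.609, 0.793, 0.0]
ft_force: [-0.5, -0.8, -0.2]
finger_gap: 0.49
[0.42429725 0.11631864 0.121419  ] 0.4904586419636965 [-3.05127997e-02 -4.38794710e-02 -8.41296919e-05]
```

```bash
python3 -m jog '0 -0.03 2 0 0 0;0 0 1.5 0 0 0;0 0 0.7 0 0 0;0 0 0.3 0 0 0;0 0 0 0 0 0'; python3 -m jog '0 0 0.4 0 0 0;0 0 0.4 0 0 0;0 0 0.3 0 0 0;0 0 0 0 0 0'
```

```text
t: 23.3
position: [0.4251, 0.1153, 0.0765]
orientation: [-0.001, -0.608, 0.794, -0.0]
ft_force: [0.1, 0.1, -0.4]
finger_gap: 0.489
t: 23.63
position: [0.425, 0.1162, 0.0656]
orientation: [-0.0, -0.609, 0.793, 0.0]
ft_force: [0.4, -0.3, -1.5]
finger_gap: 0.491
```

```bash
python3 -m jog '0 0 1 0 0 0;0 0 1 0 0 0;0 0 0.6 0 0 0;0 0 0.4 0 0 0;0 0 0 0 0 0;0 0 0 0 0 0'; python3 -m jog '0 0 0.2 0 0 0;0 0 0.15 0 0 0;0 0 0 0 0 0;0 0 0 0 0 0'
```

```text
t: 24.13
position: [0.4254, 0.1165, 0.036]
orientation: [0.0, -0.609, 0.793, -0.0]
ft_force: [-0.3, -0.7, -1.3]
finger_gap: 0.494
t: 24.47
position: [0.4254, 0.1164, 0.0326]
orientation: [0.0, -0.609, 0.793, -0.0]
ft_force: [-0.7, 0.6, -0.7]
finger_gap: 0.488
```

```bash
python3 -m jog '0 0 0.15 0 0 0;0 0 0 0 0 0;0 0 0 0 0 0'; python3 -m jog '0 0 0 0 0 0;0 0 0 0 0 0;0 0 0 0 0 0;0 0 0 0 0 0;0 0 0 0 0 0;0 0 0 0 0 0' 0.4; python3 -m jog '0 0 -1 0 0 0;0 0 -3 0 0 0;0 0 -4 0 0 0;0 0 -4 0 0 0;0 0 0 0 0 0.11;0 0 0 0 0 0.11;0 0 0 0 0 0.11;0 0 0 0 0 0.11'; python3 -m jog '0 0 0 0 0 0;0 0 0 0 0 0'
python3 - <<'E'
from h import *
T=cam('top');S=cam('scene'); c=cam('wrist')
for k in ('top','scene','wrist'):
  for n in ['seat','clamp_knob','press_arm']:
    print(k,n,[(np.round(d['pixel'],1).tolist(),round(d['score'],2)) for d in finder.spot_point(k,n)[:3]])
p=arm.get_state()['position'];print(p,yaw()[0],arm.get_state()['joints'],to_tool(np.array([.5023,.2191,p[2]])-p))
cv2.imwrite('pics/T13.png',T[0][:,:,::-1])
E
```

```text
t: 24.72
position: [0.4256, 0.1166, 0.0313]
orientation: [0.0, -0.609, 0.793, -0.0]
ft_force: [-1.5, 0.7, 2.7]
finger_gap: 0.489
t: 25.22
position: [0.4247, 0.1161, 0.0306]
orientation: [-0.001, -0.609, 0.794, 0.0]
ft_force: [0.2, -0.3, -0.4]
finger_gap: 0.695
t: 25.88
position: [0.4248, 0.1162, 0.1509]
orientation: [-0.0, -0.418, 0.908, 0.0]
ft_force: [-0.5, -0.3, -0.1]
finger_gap: 0.699
t: 26.05
position: [0.4249, 0.1162, 0.1506]
orientation: [-0.0, -0.422, 0.907, -0.0]
ft_force: [-0.7, 1.0, -0.8]
finger_gap: 0.695
top seat [([230.8, 245.2], 0.57)]
top clamp_knob [([198.6, 225.1], 0.61)]
top press_arm [([202.0, 212.1], 0.67)]
scene seat [([274.0, 237.3], 0.92)]
scene clamp_knob [([237.5, 220.5], 0.72), ([320.8, 165.9], 0.19)]
scene press_arm [([225.9, 226.7], 0.6)]
wrist seat [([255.8, 179.0], 0.69)]
wrist clamp_knob []
wrist press_arm []
[0.42530894 0.11636147 0.15095044] 139.78672212059038 [ 6.37892618e-01  1.27029432e-01 -5.08649722e-01 -2.40897322e-05
 -9.35137047e-01 -1.33973242e+00] [-1.28164010e+01  7.53760414e-01 -1.73400687e-04]
```

The ring went down on the bobbin (contact at 0.0313, as expected). Next I'll move over the knob with a part-open gripper and descend carefully.

```bash
python3 -m jog '-3.2 0.19 0 0 0 0;-3.2 0.19 0 0 0 0;-3.2 0.19 0 0 0 0;-3.2 0.19 0 0 0 0;0 0 0 0 0 0;0 0 2 0 0 0;0 0 2 0 0 0;0 0 0 0 0 0'; python3 -m jog '0 0 0 0 0 0;0 0 0.5 0 0 0;0 0 0.5 0 0 0;0 0 0 0 0 0'; python3 -m jog '0 0 0.4 0 0 0;0 0 0.4 0 0 0;0 0 0 0 0 0'
```

```text
t: 27.32
position: [0.4994, 0.2174, 0.107]
orientation: [-0.004, -0.42, 0.907, -0.0]
ft_force: [-0.4, -1.0, -0.1]
finger_gap: 0.697
t: 27.65
position: [0.502, 0.2188, 0.1009]
orientation: [-0.0, -0.421, 0.907, 0.0]
ft_force: [-0.1, 0.2, -0.3]
finger_gap: 0.701
t: 27.9
position: [0.5017, 0.2187, 0.0923]
orientation: [-0.001, -0.421, 0.907, -0.0]
ft_force: [-0.3, 0.3, 0.1]
finger_gap: 0.699
```

```bash
python3 -m jog '0 0 0.5 0 0 0;0 0 0.5 0 0 0;0 0 0.3 0 0 0;0 0 0 0 0 0'; python3 -m jog '0 0 0 0 0 0;0 0 0 0 0 0;0 0 0 0 0 0;0 0 0 0 0 0;0 0 0 0 0 0;0 0 0 0 0 0;0 0 0 0 0 0;0 0 0 0 0 0' -1; python3 -m jog '0 0 0 0 0 0;0 0 0 0 0 0;0 0 0 0 0 0'
```

```text
t: 28.23
position: [0.5016, 0.2186, 0.0789]
orientation: [-0.001, -0.421, 0.907, -0.0]
ft_force: [0.2, -0.0, 0.9]
finger_gap: 0.699
t: 28.9
position: [0.5016, 0.2189, 0.0798]
orientation: [-0.001, -0.421, 0.907, 0.0]
ft_force: [-2.2, -0.6, 0.9]
finger_gap: 0.177
t: 29.15
position: [0.5017, 0.2188, 0.0799]
orientation: [-0.001, -0.421, 0.907, -0.0]
ft_force: [-3.0, -0.2, 0.7]
finger_gap: 0.172
```

The knob is gripped (gap 0.172, about 15–16 mm). Next I'll work out the arc rows for swinging in about the column.

```bash
python3 - <<'E'
from h import *
s=arm.get_state();p=s['position'];y=np.radians(yaw()[0]);col=np.array([.4497,.2132])
a=np.arctan2(*(p[:2]-col)[::-1]);r=np.hypot(*(p[:2]-col));print(np.degrees(a),r,s['joints'])
N=20;end=np.radians(-104.2);d=(end-a)/N
for i in range(N):
    v=100*(np.array([np.cos(a+d),np.sin(a+d)])-np.array([np.cos(a),np.sin(a)]))*r
    print('%.2f %.2f 0 0 0 0.065'%(v@[np.cos(y+np.pi/2),np.sin(y+np.pi/2)],v@[np.cos(y),np.sin(y)]),end=';'); a+=d;y-=.065
print(col+r*np.array([np.cos(end),np.sin(end)]))
E
```

```text
6.127421722149448 0.052268837385876 [ 7.07361799e-01  3.85620809e-01 -3.54741740e-01 -3.75468983e-04
 -8.31505191e-01 -1.40926857e+00]
0.36 -0.35 0 0 0 0.065;0.37 -0.34 0 0 0 0.065;0.39 -0.32 0 0 0 0.065;0.40 -0.31 0 0 0 0.065;0.40 -0.30 0 0 0 0.065;0.41 -0.29 0 0 0 0.065;0.42 -0.27 0 0 0 0.065;0.43 -0.26 0 0 0 0.065;0.44 -0.25 0 0 0 0.065;0.45 -0.23 0 0 0 0.065;0.45 -0.22 0 0 0 0.065;0.46 -0.20 0 0 0 0.065;0.47 -0.19 0 0 0 0.065;0.47 -0.17 0 0 0 0.065;0.48 -0.16 0 0 0 0.065;0.48 -0.14 0 0 0 0.065;0.49 -0.13 0 0 0 0.065;0.49 -0.11 0 0 0 0.065;0.49 -0.10 0 0 0 0.065;0.50 -0.08 0 0 0 0.065;[0.43687807 0.16252822]
```

```bash
python3 -m jog '0.36 -0.35 0 0 0 0.065;0.37 -0.34 0 0 0 0.065;0.39 -0.32 0 0 0 0.065;0.40 -0.31 0 0 0 0.065;0.40 -0.30 0 0 0 0.065;0.41 -0.29 0 0 0 0.065'; python3 -m jog '0.42 -0.27 0 0 0 0.065;0.43 -0.26 0 0 0 0.065;0.44 -0.25 0 0 0 0.065;0.45 -0.23 0 0 0 0.065;0 0 0 0 0 0'; python3 - <<'E'
from h import *
s=arm.get_state();p=np.array(s['position']);print(s['ft_force'],np.hypot(*(p[:2]-[.4497,.2132])),s['joints'][5])
E
```

```text
t: 29.65
position: [0.4982, 0.1927, 0.0801]
orientation: [0.003, -0.235, 0.972, 0.002]
ft_force: [-0.2, 7.4, -2.8]
finger_gap: 0.172
t: 30.07
position: [0.4867, 0.176, 0.0802]
orientation: [0.003, -0.108, 0.994, 0.002]
ft_force: [3.5, 4.3, -4.9]
finger_gap: 0.174
[ 3.48439369  4.27133722 -4.88323789] 0.052485885980742254 -2.0150659947130336
```

Forces are small and the radius is constant. Continuing to the inner stop.

```bash
python3 -m jog '0.45 -0.22 0 0 0 0.065;0.46 -0.20 0 0 0 0.065;0.47 -0.19 0 0 0 0.065;0.47 -0.17 0 0 0 0.065;0.48 -0.16 0 0 0 0.065;0.48 -0.14 0 0 0 0.065;0 0 0 0 0 0'; python3 -m jog '0.49 -0.13 0 0 0 0.065;0.49 -0.11 0 0 0 0.065;0.4 -0.10 0 0 0 0.065;0 0 0 0 0 0'; python3 - <<'E'
from h import *
s=arm.get_state();p=np.array(s['position']);v=p[:2]-[.4497,.2132];print(s['ft_force'],np.hypot(*v),np.degrees(np.arctan2(v[1],v[0])),s['joints'][5],yaw()[0])
E
```

```text
t: 30.65
position: [0.4589, 0.1618, 0.0802]
orientation: [0.002, 0.087, 0.996, 0.001]
ft_force: [5.7, -1.9, -4.4]
finger_gap: 0.17
t: 30.98
position: [0.4443, 0.1611, 0.0801]
orientation: [0.001, 0.183, 0.983, 0.0]
ft_force: [5.0, -4.0, -2.1]
finger_gap: 0.174
[ 4.99076269 -4.00483943 -2.09818401] 0.05239801677255251 -95.92599066169431 -2.635045397491162 68.88395606477516
```

```bash
python3 -m jog '0.4 -0.06 0 0 0 0;0.3 -0.05 0 0 0 0;0 0 0 0 0 0;0 0 0 0 0 0'; python3 -m jog '0.15 -0.03 0 0 0 0;0 0 0 0 0 0;0 0 0 0 0 0'; python3 - <<'E'
from h import *
s=arm.get_state();p=np.array(s['position']);v=p[:2]-[.4497,.2132];print(s['ft_force'],np.hypot(*v),np.degrees(np.arctan2(v[1],v[0])))
E
```

```text
t: 31.32
position: [0.4369, 0.1621, 0.08]
orientation: [0.0, 0.182, 0.983, -0.001]
ft_force: [3.3, -3.9, -0.7]
finger_gap: 0.174
t: 31.57
position: [0.4356, 0.1624, 0.08]
orientation: [0.001, 0.182, 0.983, -0.001]
ft_force: [4.6, -4.4, -1.4]
finger_gap: 0.173
[ 4.57232048 -4.35980734 -1.36015744] 0.052699244280296306 -105.51614448640284
```

```bash
python3 -m jog '0.12 -0.03 0 0 0 0;0 0 0 0 0 0;0 0 0 0 0 0'; python3 -m jog '0.1 -0.03 0 0 0 0;0 0 0 0 0 0;0 0 0 0 0 0'
```

```text
t: 31.82
position: [0.4345, 0.1627, 0.08]
orientation: [0.001, 0.182, 0.983, -0.0]
ft_force: [4.8, -4.9, -1.7]
finger_gap: 0.17
t: 32.07
position: [0.4335, 0.1629, 0.08]
orientation: [0.001, 0.182, 0.983, -0.0]
ft_force: [4.3, -4.0, -2.1]
finger_gap: 0.173
```

```bash
python3 -m jog '0.15 -0.03 0 0 0 0;0 0 0 0 0 0;0 0 0 0 0 0'; python3 -m jog '0.15 -0.03 0 0 0 0;0 0 0 0 0 0;0 0 0 0 0 0';  python3 - <<'E'
from h import *
for k in ('top','scene'):
    f=cam(k);cv2.imwrite(f'pics/{k}14.png',f[0][:,:,::-1])
    for n in ('press_arm','clamp_knob'): print(k,n,[(d['rect'],round(d['score'],2)) for d in finder.recognise(k,n)[:2]])
E
```

```text
t: 32.32
position: [0.4324, 0.1632, 0.08]
orientation: [0.001, 0.182, 0.983, -0.0]
ft_force: [5.0, -3.7, -2.7]
finger_gap: 0.176
t: 32.57
position: [0.4321, 0.1634, 0.0802]
orientation: [0.002, 0.182, 0.983, 0.0]
ft_force: [9.8, -6.9, -5.3]
finger_gap: 0.179
top press_arm [([272.8, 204.6, 288.3, 220.6], 0.32)]
top clamp_knob []
scene press_arm [([346.9, 158.0, 360.3, 168.8], 0.6), ([244.5, 217.4, 282.0, 240.6], 0.56)]
scene clamp_knob [([246.8, 219.8, 285.0, 242.9], 0.68)]
```

```bash
python3 - <<'E'
from h import *
c=cam('wrist');S=cam('scene')
a=cv2.resize(S[0][200:265,225:305,::-1],(480,390),interpolation=cv2.INTER_CUBIC); b=cv2.resize(c[0][:,:,::-1][170:310,100:420],(480,210))
T=cv2.imread('pics/top14.png')[190:270,180:260]; T=cv2.resize(T,(310,310),interpolation=cv2.INTER_CUBIC)
o=np.zeros((600,800,3),np.uint8);o[:390,:480]=a;o[390:,:480]=b;o[:310,485:795]=T;cv2.imwrite('pics/v12.png',o)
P=np.array([(.5017,.2188),(.4982,.1927),(.4867,.176),(.4589,.1618),(.4443,.1611),(.4369,.1621),(.4345,.1627)])
A=np.c_[2*P,np.ones(len(P))];x=np.linalg.lstsq(A,(P**2).sum(1),rcond=None)[0];print('center',x[:2],np.sqrt(x[2]+x[:2]@x[:2]))
for h in (.05,.06):
  for hd in (75.8,80):
    d=np.array([np.cos(np.radians(hd)),np.sin(np.radians(hd)),0]);print(h,hd,'knobtop',(proj(S,np.array([.4497,.2132,.014+h+.04])-.053*d)-[225,200])*6,'C',(proj(S,np.array([.4497,.2132,.014+h+.01])-.1*d)-[225,200])*6)
E
```

```text
center [0.44952756 0.21329278] 0.05260945284039156
0.05 75.8 knobtop [233.82440191 145.77522749] C [301.41003387 148.85167876]
0.05 80 knobtop [229.46208205 141.48854381] C [293.21659787 140.96501494]
0.06 75.8 knobtop [234.45460024 133.00381746] C [302.30858343 136.41041657]
0.06 80 knobtop [230.07261359 128.71683615] C [294.07846089 128.5231878 ]
```

View pics/v12.png

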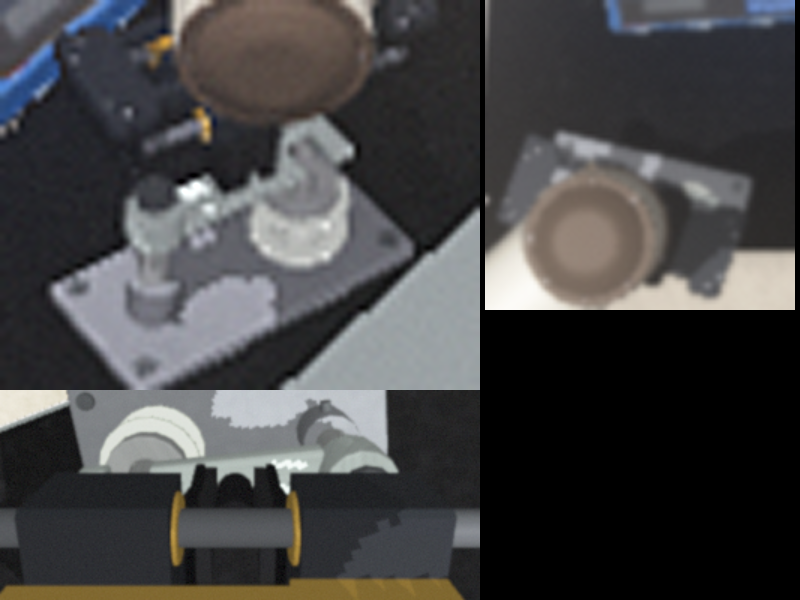

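The scene crop shows the C end around the spindle over the ring. In the wrist crop the knob boundary is at about row 227, so the pads slid roughly 5 mm past the knob once the arm reached its stop. That fits C-on-spindle geometry: knob expected at (0.4365, 0.162). I'll open slightly, re-centre, then feel down onto the arm's top face, which also gives the clamp height.

```bash
python3 -m jog '0 0 0 0 0 0;0 0 0 0 0 0;-0.4 0.02 0 0 0 0;-0.35 0 0 0 0 0;0 0 0 0 0 0;0 0 0 0 0 0' -0.4;  python3 -m jog '0 0 0.3 0 0 0;0 0 0 0 0 0;0 0 0 0 0 0'; python3 -m jog '0 0 0.3 0 0 0;0 0 0 0 0 0;0 0 0 0 0 0'
```

```text
t: 33.47
position: [0.4369, 0.1617, 0.08]
orientation: [0.0, 0.182, 0.983, 0.0]
ft_force: [0.0, -0.1, 0.5]
finger_gap: 0.301
t: 33.72
position: [0.4364, 0.1615, 0.0767]
orientation: [-0.0, 0.182, 0.983, -0.0]
ft_force: [-0.5, -0.1, -0.4]
finger_gap: 0.301
t: 33.97
position: [0.4364, 0.1615, 0.0737]
orientation: [-0.0, 0.182, 0.983, -0.0]
ft_force: [0.1, -0.5, 0.2]
finger_gap: 0.294
```

```bash
python3 -m jog '0 0 0.25 0 0 0;0 0 0 0 0 0;0 0 0 0 0 0'|grep -E 'pos|ft'; python3 -m jog '0 0 0.2 0 0 0;0 0 0 0 0 0;0 0 0 0 0 0'|grep -E 'pos|ft';python3 -m jog '0 0 0.2 0 0 0;0 0 0 0 0 0;0 0 0 0 0 0'|grep -E 'pos|ft'
```

```text
position: [0.4365, 0.1615, 0.0713]
ft_force: [-0.1, 0.3, 1.0]
position: [0.4369, 0.1617, 0.0697]
ft_force: [-0.7, -1.3, 3.2]
position: [0.4369, 0.1617, 0.0676]
ft_force: [0.4, -0.5, 1.8]
```

The tips touched the arm's top face at TCP z ≈ 0.0705, i.e. tip z ≈ 0.083. The raised underside is therefore about 59 mm above the seat. A one-ring stack (40 mm) would be 19 mm below, beyond the 18 mm stop; two rings (50 mm) leave 9 mm. So two rings are needed. I'll swing out again and fetch the second.

```bash
python3 -m jog '0 0 -0.6 0 0 0;0 0 -0.6 0 0 0;0 0 0 0 0 0;0 0 0 0 0 0;0 0 0 0 0 0' -1; python3 -m jog '-0.52 0.09 0 0 0 -0.1;-0.52 0.09 0 0 0 -0.1;-0.52 0.09 0 0 0 -0.1;-0.52 0.09 0 0 0 -0.1;-0.52 0.09 0 0 0 -0.1;-0.52 0.09 0 0 0 -0.1;-0.52 0.09 0 0 0 -0.1;-0.52 0.09 0 0 0 -0.1'
```

```text
t: 35.13
position: [0.4368, 0.1615, 0.0798]
orientation: [0.0, 0.182, 0.983, 0.0]
ft_force: [0.1, -1.2, 3.1]
finger_gap: 0.175
t: 35.8
position: [0.4775, 0.1685, 0.0795]
orientation: [0.0, -0.217, 0.976, 0.0]
ft_force: [-0.6, 2.6, 2.9]
finger_gap: 0.169
```

```bash
python3 -m jog '-0.52 0.09 0 0 0 -0.1;-0.52 0.09 0 0 0 -0.1;-0.52 0.09 0 0 0 -0.1;-0.52 0.09 0 0 0 -0.1;-0.52 0.09 0 0 0 -0.1;-0.52 0.09 0 0 0 -0.1;-0.52 0.09 0 0 0 -0.1;0 0 0 0 0 0'; python3 - <<'E'
from h import *
p=arm.get_state()['position'];v=p[:2]-[.4497,.2132];print(np.hypot(*v),np.degrees(np.arctan2(v[1],v[0])),yaw()[0])
E
```

```text
t: 36.47
position: [0.4996, 0.1975, 0.0793]
orientation: [0.0, -0.538, 0.843, 0.0]
ft_force: [-1.7, 2.0, 2.2]
finger_gap: 0.172
0.052272549572106516 -17.435538150238692 155.0825805677874
```

```bash
python3 -m jog '0 0 0 0 0 0;0 0 0 0 0 0;0 0 -1 0 0 0;0 0 -3 0 0 0;0 0 -4 0 0 -0.09;0 0 -1 0 0 -0.09;3.92 -0.73 0 0 0 0;3.92 -0.73 0 0 0 0' -0.4; python3 -m jog '3.92 -0.73 0 0 0 0;3.92 -0.73 0 0 0 0;3.92 -0.73 0 0 0 0;3.92 -0.73 0 0 0 0;3.92 -0.73 0 0 0 0;3.92 -0.73 0 0 0 0;3.92 -0.73 0 0 0 0;0 0 0 0 0 0' 1; python3 -m jog '0 0 0 0 0 0;0 0 0 0 0 0'; python3 - <<'E'
from h import *
c=cam('wrist');p=arm.get_state()['position'];print(p,yaw()[0])
for d in finder.outline_of('wrist','spacer0')[:4]:
    q=np.argwhere(d['region']).mean(0)[::-1];P=plane(c,q,.01); print(round(d['score'],2),q.round(1),P.round(4),to_tool([P[0]-p[0],P[1]-p[1],0]).round(2))
S=cam('scene')
print([(d['rect'],round(d['score'],2)) for d in finder.recognise('scene','spacer0')])
E
```

```text
t: 37.13
position: [0.4944, 0.1172, 0.1713]
orientation: [0.002, -0.612, 0.791, -0.0]
ft_force: [-0.1, -0.6, -1.2]
finger_gap: 0.3
t: 37.8
position: [0.4721, -0.167, 0.1699]
orientation: [-0.0, -0.607, 0.794, -0.0]
ft_force: [-0.7, -0.3, 1.6]
finger_gap: 0.814
t: 37.97
position: [0.4731, -0.1618, 0.1697]
orientation: [0.0, -0.61, 0.792, -0.0]
ft_force: [-0.7, 0.3, -0.3]
finger_gap: 0.958
[ 0.47334408 -0.1611436   0.16974415] 165.2672260747104
0.98 [252.5  44.6] [ 0.4405 -0.3035  0.01  ] [14.61 -0.43 -0.  ]
0.6 [255.5 143.3] [ 0.4646 -0.2002  0.01  ] [ 4.   -0.14 -0.  ]
[([312.0, 181.7, 324.0, 193.8], 0.56), ([269.9, 225.7, 282.1, 238.4], 0.54), ([335.2, 175.0, 347.1, 181.5], 0.54)]
```

```bash
python3 - <<'E'
from h import *
c=cam('wrist')
for d in finder.outline_of('wrist','die_block')[:1]:
    pts=np.argwhere(d['region'])[:,::-1]; b=cv2.boxPoints(cv2.minAreaRect(pts.astype(np.float32)));print(d['score'],d['rect'],[ (plane(c,q,.026)[:2]).round(3).tolist() for q in b],[ (plane(c,q,0)[:2]).round(3).tolist() for q in b])
E
```

```text
0.8 [183.4, 142.3, 219.4, 193.3] [[0.564, -0.168], [0.537, -0.224], [0.506, -0.212], [0.532, -0.155]] [[0.573, -0.163], [0.543, -0.224], [0.51, -0.21], [0.538, -0.149]]
```

The die block's near corner would be in a finger's way, so I'll pick the ring up with the jaws turned 40°.

```bash
python3 -m jog '3.97 -0.14 0 0 0 0;0 0 0 0 0 0.117;0 0 0 0 0 0.117;0 0 1 0 0 0.117;0 0 2 0 0 0.117;0 0 2 0 0 0.117;0 0 2 0 0 0.117;0 0 0 0 0 0' 0.5; python3 -m jog '0 0 3 0 0 0;0 0 3 0 0 0;0 0 2 0 0 0;0 0 1 0 0 0;0 0 0 0 0 0;0 0 0 0 0 0'; python3 -m jog '0 0 0.5 0 0 0;0 0 0.5 0 0 0;0 0 0.5 0 0 0;0 0 0.3 0 0 0;0 0 0 0 0 0;0 0 0 0 0 0'
```

```text
t: 38.93
position: [0.4619, -0.199, 0.0959]
orientation: [-0.004, -0.3, 0.954, 0.002]
ft_force: [0.3, -0.0, 0.7]
finger_gap: 0.753
t: 39.43
position: [0.4657, -0.2002, 0.0103]
orientation: [0.0, -0.302, 0.953, -0.0]
ft_force: [0.3, -0.3, 0.4]
finger_gap: 0.747
t: 39.93
position: [0.4647, -0.2003, -0.0086]
orientation: [-0.0, -0.301, 0.954, 0.0]
ft_force: [0.1, -0.1, 0.6]
finger_gap: 0.752
```

```bash
python3 -m jog '0 0 0.2 0 0 0;0 0 0.1 0 0 0;0 0 0 0 0 0'; python3 -m jog '0 0 0 0 0 0;0 0 0 0 0 0;0 0 0 0 0 0;0 0 0 0 0 0;0 0 0 0 0 0;0 0 0 0 0 0;0 0 0 0 0 0' -1; python3 -m jog '0 0 -1 0 0 0;0 0 -3 0 0 0;0 0 -4 0 0 0;0 0 -4 0 0 0;0 0 -1.5 0 0 -0.117;0 0 0 0 0 -0.117;0 0 0 0 0 -0.117;0 0 0 0 0 -0.117';  python3 -m jog '0 0 0 0 0 -0.117;0 0 0 0 0 -0.117;0 0 0 0 0 0'; python3 - <<'E'
from h import *
s=arm.get_state();p=s['position'];print(s['finger_gap'],yaw()[0],to_tool([.4250-p[0],.1165-p[1],0]))
E
```

```text
t: 40.18
position: [0.4647, -0.2003, -0.0117]
orientation: [-0.0, -0.301, 0.954, 0.0]
ft_force: [0.0, 0.1, 1.2]
finger_gap: 0.751
t: 40.77
position: [0.4648, -0.2002, -0.0115]
orientation: [0.0, -0.301, 0.954, -0.0]
ft_force: [-0.5, -0.1, 0.9]
finger_gap: 0.491
t: 41.43
position: [0.4646, -0.2002, 0.1247]
orientation: [0.001, -0.516, 0.856, -0.0]
ft_force: [-0.0, -0.1, -1.0]
finger_gap: 0.492
t: 41.68
position: [0.4645, -0.2002, 0.124]
orientation: [0.0, -0.611, 0.791, -0.0]
ft_force: [-1.0, 0.5, -1.4]
finger_gap: 0.493
0.49297172279389845 165.38547331577277 [-2.96465079e+01  1.18124202e+01  4.27061219e-05]
```

```bash
python3 -m jog '-3.7 1.47 0 0 0 0;-3.7 1.47 0 0 0 0;-3.7 1.47 0 0 0 0;-3.7 1.47 0 0 0 0;-3.7 1.47 0 0 0 0;-3.7 1.47 0 0 0 0;-3.7 1.47 0 0 0 0;-3.75 1.52 0 0 0 0'; python3 -m jog '0 0 0 0 0 0;0 0 0 0 0 0;0 0 0 0 0 0'; python3 - <<'E'
from h import *
s=arm.get_state();p=s['position'];print(p,s['finger_gap'],to_tool([.4250-p[0],.1164-p[1],0]).round(2))
E
```

```text
t: 42.35
position: [0.4251, 0.1183, 0.1241]
orientation: [0.0, -0.609, 0.793, -0.0]
ft_force: [1.8, -0.7, -0.3]
finger_gap: 0.494
t: 42.6
position: [0.4254, 0.1164, 0.1235]
orientation: [-0.0, -0.61, 0.792, 0.0]
ft_force: [-0.0, -0.4, -0.8]
finger_gap: 0.493
[0.42540725 0.11642672 0.12353861] 0.49320852021526257 [0.01 0.04 0.  ]
```

```bash
python3 -m jog '0 0.03 2 0 0 0;0 0 1.5 0 0 0;0 0 0.8 0 0 0;0 0 0.4 0 0 0;0 0 0 0 0 0'; python3 -m jog '0 0 0.4 0 0 0;0 0 0.4 0 0 0;0 0 0.3 0 0 0;0 0 0 0 0 0'
```

```text
t: 43.02
position: [0.4254, 0.1153, 0.0759]
orientation: [-0.001, -0.61, 0.793, -0.0]
ft_force: [-0.5, 0.4, -1.3]
finger_gap: 0.49
t: 43.35
position: [0.4253, 0.1164, 0.0651]
orientation: [-0.0, -0.611, 0.792, 0.0]
ft_force: [0.2, 0.3, -1.6]
finger_gap: 0.488
```

```bash
python3 -m jog '0 0 0.7 0 0 0;0 0 0.7 0 0 0;0 0 0.3 0 0 0;0 0 0 0 0 0;0 0 0 0 0 0'; python3 -m jog '0 0 0.2 0 0 0;0 0 0.1 0 0 0;0 0 0 0 0 0;0 0 0 0 0 0'
```

```text
t: 43.77
position: [0.4254, 0.1165, 0.0481]
orientation: [-0.0, -0.611, 0.792, -0.0]
ft_force: [1.6, 1.4, -1.4]
finger_gap: 0.49
t: 44.1
position: [0.4256, 0.1166, 0.0455]
orientation: [0.0, -0.611, 0.792, -0.0]
ft_force: [0.4, 0.6, -0.1]
finger_gap: 0.49
```

```bash
python3 -m jog '0 0 0.2 0 0 0;0 0 0 0 0 0;0 0 0 0 0 0'; python3 -m jog '0 0 0.15 0 0 0;0 0 0 0 0 0;0 0 0 0 0 0'
```

```text
t: 44.35
position: [0.4255, 0.1166, 0.0434]
orientation: [-0.0, -0.611, 0.792, 0.0]
ft_force: [0.4, 0.0, -1.0]
finger_gap: 0.487
t: 44.6
position: [0.4258, 0.1167, 0.0424]
orientation: [0.0, -0.611, 0.792, -0.0]
ft_force: [-1.2, -0.4, 4.5]
finger_gap: 0.487
```

The second ring is on the first (contact at 0.0424, as expected). I'll release, turn the jaws perpendicular to the clamp arm (+88°), and go over the knob.

```bash
python3 -m jog '0 0 -0.05 0 0 0;0 0 0 0 0 0;0 0 0 0 0 0;0 0 0 0 0 0;0 0 0 0 0 0' 0.4; python3 -m jog '0 0 -1 0 0 0;0 0 -3 0 0 0;0 0 -4 0 0 0;0 0 -2.7 0 0 -0.118;0 0 0 0 0 -0.118;0 0 0 0 0 -0.118;0 0 0 0 0 -0.118;0 0 0 0 0 -0.118'; python3 -m jog '0 0 0 0 0 -0.118;0 0 0 0 0 -0.118;0 0 0 0 0 -0.118;0 0 0 0 0 -0.118;0 0 0 0 0 -0.118;0 0 0 0 0 -0.118;0 0 0 0 0 -0.118;0 0 0 0 0 -0.118'; python3 -m jog '1.59 -3.3 0 0 0 0;1.59 -3.3 0 0 0 0;1.59 -3.3 0 0 0 0;0 0 0 0 0 0;0 0 0 0 0 0;0 0 0 0 0 0'; python3 - <<'E'
from h import *
s=arm.get_state();p=s['position'];print(p,yaw()[0],s['joints'][5],to_tool([.4996-p[0],.1975-p[1],0]).round(2))
E
```

```text
t: 45.02
position: [0.4255, 0.1166, 0.0423]
orientation: [-0.0, -0.611, 0.792, -0.0]
ft_force: [0.4, 0.3, -0.2]
finger_gap: 0.686
t: 45.68
position: [0.4254, 0.1166, 0.1496]
orientation: [-0.0, 0.816, -0.578, -0.0]
ft_force: [0.2, 0.4, 0.5]
finger_gap: 0.696
t: 46.35
position: [0.4254, 0.1165, 0.1493]
orientation: [0.0, 0.99, -0.144, -0.0]
ft_force: [-0.3, 0.6, -1.1]
finger_gap: 0.7
t: 46.85
position: [0.4991, 0.1971, 0.1486]
orientation: [0.001, 0.989, -0.146, -0.001]
ft_force: [-0.2, -0.7, 0.3]
finger_gap: 0.704
[0.49911683 0.1971082  0.14863038] -106.84162542734788 0.5988610506088631 [ 0.03 -0.05 -0.  ]
```

```bash
python3 -m jog '0 0 2 0 0 0;0 0 1.5 0 0 0;0 0 0.8 0 0 0;0 0 0.5 0 0 0;0 0 0.4 0 0 0;0 0 0 0 0 0'; python3 -m jog '0 0 0.7 0 0 0;0 0 0.7 0 0 0;0 0 0.6 0 0 0;0 0 0.2 0 0 0;0 0 0 0 0 0'; python3 -m jog '0 0 0 0 0 0;0 0 0 0 0 0;0 0 0 0 0 0;0 0 0 0 0 0;0 0 0 0 0 0;0 0 0 0 0 0;0 0 0 0 0 0;0 0 0 0 0 0' -1; python3 - <<'E'
from h import *
s=arm.get_state();p=s['position'];v=p[:2]-[.4497,.2132];print(np.hypot(*v),np.degrees(np.arctan2(v[1],v[0])),yaw()[0])
E
```

```text
t: 47.35
position: [0.4996, 0.1972, 0.0973]
orientation: [0.0, 0.989, -0.146, -0.0]
ft_force: [0.6, 0.5, 0.2]
finger_gap: 0.7
t: 47.77
position: [0.4995, 0.1972, 0.0746]
orientation: [0.001, 0.989, -0.146, -0.001]
ft_force: [-0.2, 0.5, -0.5]
finger_gap: 0.702
t: 48.43
position: [0.4999, 0.1974, 0.0755]
orientation: [0.0, 0.989, -0.146, -0.0]
ft_force: [-0.0, -1.0, 0.9]
finger_gap: 0.176
0.05261078479315077 -17.478398147398863 -106.83125274701123
```

```bash
python3 -m jog '-0.033 0.525 0 0 0 0.1;-0.033 0.525 0 0 0 0.1;-0.033 0.525 0 0 0 0.1;-0.033 0.525 0 0 0 0.1;-0.033 0.525 0 0 0 0.1;-0.033 0.525 0 0 0 0.1;-0.033 0.525 0 0 0 0.1;0 0 0 0 0 0'; python3 -m jog '-0.033 0.525 0 0 0 0.1;-0.033 0.525 0 0 0 0.1;-0.033 0.525 0 0 0 0.1;-0.033 0.525 0 0 0 0.1;-0.033 0.525 0 0 0 0.1;-0.033 0.525 0 0 0 0.1;-0.033 0.525 0 0 0 0.1;0 0 0 0 0 0'; python3 -m jog '-0.033 0.525 0 0 0 0.1;0 0 0 0 0 0;0 0 0 0 0 0'
```

```text
t: 49.1
position: [0.4772, 0.168, 0.0755]
orientation: [0.001, 0.879, -0.478, -0.0]
ft_force: [0.1, -2.3, -1.6]
finger_gap: 0.174
t: 49.77
position: [0.4414, 0.1603, 0.0755]
orientation: [-0.001, -0.663, 0.749, -0.0]
ft_force: [-0.9, -3.9, 1.8]
finger_gap: 0.173
t: 50.02
position: [0.4365, 0.1612, 0.0752]
orientation: [-0.002, -0.626, 0.78, -0.0]
ft_force: [-1.7, -5.8, 1.8]
finger_gap: 0.174
```

```bash
python3 -m jog '0 0.12 0 0 0 0.02;0 0 0 0 0 0;0 0 0 0 0 0'; python3 -m jog '0 0.1 0 0 0 0;0 0 0 0 0 0;0 0 0 0 0 0'; python3 - <<'E'
from h import *
s=arm.get_state();p=s['position'];v=p[:2]-[.4497,.2132];print(np.hypot(*v),np.degrees(np.arctan2(v[1],v[0])),yaw()[0])
E
```

```text
t: 50.27
position: [0.4357, 0.1614, 0.0752]
orientation: [-0.002, -0.618, 0.786, -0.0]
ft_force: [-2.1, -5.4, 2.8]
finger_gap: 0.174
t: 50.52
position: [0.4355, 0.1615, 0.0754]
orientation: [-0.001, -0.618, 0.786, -0.001]
ft_force: [0.4, -7.3, 1.2]
finger_gap: 0.176
0.05358360756961999 -105.38487586598565 166.38617252502527
```

```bash
python3 -m jog '-0.08 0.1 0 0 0 0;0 0 0 0 0 0;0 0 0 0 0 0'; python3 -m jog '0 0 0.4 0 0 0;0 0 0 0 0 0;0 0 0 0 0 0'; python3 -m jog '0 0 0.3 0 0 0;0 0 0 0 0 0;0 0 0 0 0 0'
```

```text
t: 50.77
position: [0.4352, 0.1617, 0.0755]
orientation: [-0.001, -0.618, 0.786, -0.001]
ft_force: [5.2, -11.7, 2.3]
finger_gap: 0.172
t: 51.02
position: [0.4353, 0.1616, 0.0715]
orientation: [-0.001, -0.618, 0.786, -0.001]
ft_force: [4.0, -12.0, 3.2]
finger_gap: 0.174
t: 51.27
position: [0.4353, 0.1617, 0.0686]
orientation: [-0.001, -0.618, 0.786, -0.001]
ft_force: [4.8, -11.1, 2.8]
finger_gap: 0.168
```

The swing stop is reached. I'll relieve the radial load and press on.

```bash
python3 -m jog '0.15 0 0 0 0 0;0 0 0 0 0 0'; python3 -m jog '0 0 0.15 0 0 0;0 0 0 0 0 0;0 0 0 0 0 0'; python3 -m jog '0 0 0.15 0 0 0;0 0 0 0 0 0;0 0 0 0 0 0'
```

```text
t: 51.43
position: [0.4355, 0.1615, 0.0689]
orientation: [0.0, -0.618, 0.786, -0.001]
ft_force: [2.8, -7.5, 5.0]
finger_gap: 0.173
t: 51.68
position: [0.4354, 0.1616, 0.0674]
orientation: [0.0, -0.618, 0.786, -0.001]
ft_force: [4.4, -7.9, 3.4]
finger_gap: 0.175
t: 51.93
position: [0.4355, 0.1616, 0.0668]
orientation: [0.0, -0.619, 0.786, -0.001]
ft_force: [0.4, -8.5, 10.4]
finger_gap: 0.174
```

Rigid contact after 8.8 mm of travel, well short of the 18 mm stop, so it's on the top ring. A bit firmer.

```bash
python3 -m jog '0.08 0.03 0.1 0 0 0;0 0 0 0 0 0;0 0 0 0 0 0'; python3 -m jog '0 0 0.06 0 0 0;0 0 0 0 0 0;0 0 0 0 0 0;0 0 0 0 0 0'; python3 - <<'E'
from h import *
for k in('scene',):
    S=cam(k); cv2.imwrite('pics/final.png',S[0][:,:,::-1])
    for n in ('press_arm','bobbin','spacer0','weight','die_block'): print(n,[([round(x) for x in d['rect']],round(d['score'],2)) for d in finder.recognise(k,n)[:4]])
s=arm.get_state();print(s['position'],s['ft_force'],s['finger_gap'])
E
```

```text
t: 52.18
position: [0.4356, 0.1616, 0.0667]
orientation: [0.001, -0.619, 0.786, -0.001]
ft_force: [-0.8, -6.4, 15.0]
finger_gap: 0.176
t: 52.52
position: [0.4356, 0.1617, 0.0666]
orientation: [0.001, -0.619, 0.785, -0.001]
ft_force: [-2.8, -6.4, 19.0]
finger_gap: 0.175
press_arm [([247, 230, 273, 242], 0.6)]
bobbin []
spacer0 [([335, 173, 346, 182], 0.5), ([233, 235, 293, 264], 0.47)]
weight []
die_block []
[0.43564843 0.16168144 0.06657872] [-2.84674062 -6.54026116 19.5787221 ] 0.17237117438037183
```

```bash
python3 -m jog '0.03 0.1 0 0 0 0;0 0 0 0 0 0;0 0 0 0 0 0;0 0 0 0 0 0'; python3 - <<'E'
from h import *
s=arm.get_state();p=s['position'];v=p[:2]-[.4497,.2132];print(p,s['ft_force'],s['finger_gap'],np.degrees(np.arctan2(v[1],v[0])))
E
```

```text
t: 53.15
position: [0.4356, 0.1617, 0.0666]
orientation: [0.002, -0.619, 0.785, -0.002]
ft_force: [0.9, -9.1, 15.6]
finger_gap: 0.173
[0.4355665  0.16171535 0.06661879] [ 0.92334287 -9.06865968 15.57098218] 0.1725222593150698 -105.35060975765417
```

Steady at the swing stop with about 15 N down. Handing in.

```bash
python3 -c "
from workcell import arm
print(arm.hand_in())"
```

```text
the job is handed in; nothing more can be done
None
```

The bobbin is on its seat with two spacer rings on top. The clamp arm is swung in to its stop and pressed onto the top ring. I handed the job in at about 53 s, with the gripper still holding the knob and pushing down.

**Why two rings:** touching the arm's top face put its raised underside about 59 mm above the seat. One ring would have sat about 19 mm below that, past the 18 mm lower stop; two leave about 9 mm.

**Last checks:**
- **Bobbin and rings:** each met its support at the expected height.
- **Swing:** the arm stopped where the C end's centre falls within about 2 mm of the spindle axis by my own measurements.
- **Press:** the arm met solid resistance after 8.8 mm of travel, short of the lower stop, and the push was 15–20 N down. The knob stayed gripped.

**What went wrong or disagreed:**
- **Fingertip position:** the fingertips turned out to be about 12.5 mm behind the reported tool point, not 11 mm ahead of it. Because of this, and because I lifted before the jaws had finished closing, the first two grasps at the bobbin closed on nothing. The bobbin did not measurably move.
- **First swing:** I first swung the arm in with only one ring on, and the fingers slipped past the knob at the stop. I re-centred, measured the height, swung out, added the second ring and swung in again.
- **Bystanders:** I went round the die block on purpose. In the last scene picture the networks found neither it nor the weight, and I had no picture views left to look myself. That bystanders were undisturbed rests on the path and the small forces measured.
- **Side load:** about 9 N sideways remained on the knob at the end.

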